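# Lock out the saw switch with a snap hook

## Task

Lock out the scroll saw for a blade change: fold the yellow cover fully shut over its switch box, then take the red-handled snap hook from its stand and push it straight down onto the steel eye that pokes through the cover until its sprung gate flicks shut under the eye's bar. The eye slips down a little before it stands firm, so go by feel and push gently, no harder than the gate needs (never over 25 N), then let go and leave the hook hanging on the eye. Leave the wooden ducks, the glue bottle and the brush where they are.

Things in the scene. Friction and masses are not known exactly. Their poses are not given: they have to be found in the camera images.
- switchbox: Fixed grey switch box, 170 (x) x 130 (y) x 60 mm high, origin at the centre of its underside. Its own x points away from the robot, give or take its yaw. The cover's hinge runs along its y axis at x -85, z 80 mm. The eye stands over x +10, y 0.
- cover (a joint): Hinge angle of the yellow cover (rad): 0 = shut and level, upper face at z 82 mm of the box; starts 0.85 to 1.2, far free edge raised. Hinge on the robot's side of the box: shut it by pushing its outer (robot-side, upper) face near the free edge away and down. It stays where it is left (2 N at the edge moves it) and stops firmly at 0.
- cover_edge (a point): Middle of the cover's free edge, on the outer face. x points from hinge to edge, y along the hinge, z out of the outer face. The plate is 4 mm thick, 170 mm from hinge to edge, 130 mm wide; a slot 52 mm wide, 72 to 128 mm from the hinge, lets the eye through.
- eye_bar (a point): Centre of the level top bar of the eye, a staple of 6 mm steel bar along this point's y (yaw as the box), 30 mm clear between its legs, bar axis 31 to 72 mm above the shut cover at the start. Loose: pressed with about 3 N it slips down 2 to 26 mm (not to be told from its height) and stays, firm on a stiff stop (15 N per mm), 27 mm or more above the cover.
- hook: Loose snap hook, about 120 g, mouth down between the posts of its stand; origin mid-underside. x points from the gate's hinge side to the nose side, y is its thickness, z up. Two round steel legs (7 mm thick, axes at x -15.5 and +15.5 mm, ends at z 0) and a crown form an opening x -12 to +12 mm, top at z 27.5 mm; a brass gate shuts its mouth at z 6 mm.
- hook_grip (a point): Middle of the hook's red handle, at z 65 mm of the hook; the handle is 34 (x) x 16 (y) mm, z 39 to 91 mm. Below it is a red finger guard 64 (x) x 44 (y) mm, z 34 to 39 mm. Pinch the handle across its 16 mm thickness, finger ends just above the guard. Axes as the hook.
- hook_seat (a point): Point in the hook at x +7.5, z 24.5 mm: where the eye's bar axis comes to lie when pushed fully in. The bar must lie along the hook's y and enter near the nose (bar axis at x +6 to +9 mm). The gate flicks shut once the bar axis is past z 20 to 22 mm. Let go, the hook tips over and hangs on the bar; that is fine.
- gate (a joint): Angle of the sprung brass gate of the hook (rad): 0 = shut, grows to about 0.6 as the bar pushes it inwards (about 7 N, at most 11 N), drops back to 0 as it flicks shut. Hinge at x -13, z 6 mm of the hook; gate 24.5 mm long, 5 mm thick; opens only inwards.
- stand: Fixed wooden stand, base 90 (x) x 70 (y) x 12 mm, origin at the centre of its underside. Two posts, 46 mm apart in x (inner faces), rise to z 50 mm; the hook's guard rests on them and its legs hang between them, 4 mm clear of the base: lift the hook straight up by 40 mm to clear it.
- duck: Bystander: two plain wooden duck blanks fastened together, about 165 x 85 x 36 mm, flat on the bench; origin at the underside.
- glue: Bystander: white glue bottle, 56 mm across, 150 mm high, standing; origin at the centre of its base.
- brush: Bystander: hand brush lying on the bench, along its x axis.
Mind the look-alikes: they are no part of the job. There is more than one size of the switchbox; the job needs the smallest.

How it is judged:
On the way, in this order (a step that is already met when the one before it is completed fails the run):
1. the cover is folded shut (within 0.08 rad) (value of joint cover below 0.08 rad), for 0.2 s.
2. with the cover shut, the eye pushes the hook's gate open (over 0.35 rad, the bar within 40 mm of the hook's underside) (value of joint gate above 0.35 rad and value of joint cover below 0.08 rad and distance between eye_bar and hook below 0.04 m).
At the end, for the whole second after the job is handed in: Cover shut (within 0.08 rad); gate shut (within 0.12 rad) with the eye's bar inside the hook's opening (bar centre within 14 mm in x and 18 mm in y of the hook's middle, 7 to 30 mm above its underside, in the hook's frame); hook let go, at rest (below 0.03 m/s), hanging on the eye (value of joint cover below 0.08 rad and value of joint gate between -0.12 and 0.12 rad and x of eye_bar in the frame of hook between -0.014 and 0.014 m and z of eye_bar in the frame of hook between 0.007 and 0.03 m and y of eye_bar in the frame of hook between -0.018 and 0.018 m and linear speed of hook below 0.03 m/s and contact force between the fingers and hook below 0.1 N); the robot touches nothing.
It fails at once if the held hook is pressed on the eye with more than 25 N (contact force between hook and eye above 25 N and contact force between the fingers and hook above 0.5 N).
It fails at once if the duck blanks, the glue bottle or the brush are pushed more than 30 mm, or the bottle is tipped over (distance of any of duck, glue, brush from where it was at the start of the episode above 0.03 m or angle between glue's own z axis and vertical above 0.5 rad).
It also fails if it takes over 62 s, if anything falls off the work surface, if the arm or the gripper's body presses on something with over 40 N, if the wrist force passes 120 N, or if a joint passes its speed limit or range.

## Robot

A 6-joint arm with a two-finger parallel gripper is mounted at the origin on the work surface. World frame = base frame: x ahead of the robot, y to its left, z up, the work surface at z = 0. Lengths are in m, angles in rad, forces in N, time in s.
With the tool pointing down it reaches from about 0.35 to 0.975 m from the base axis. Payload 4.9 kg.
Tool frame: the origin (TCP) lies at the very end of the fingers, on their centre line; the grasp point (between the pads) lies 19 mm behind it (ctrl.pinch_z is the distance from the TCP to the grasp point, in m); z points along the fingers, y is the direction in which the jaws open and shut (so a half turn about z gives the same grasp; the last joint's range is limited). The gripper opens to 85 mm and grips with 20 to 120 N. Pads are 22 mm wide; open, the fingers measure 114 mm over their backs; the gripper's body (76 mm by 85 mm) begins 54 mm behind the grasp point. The pads swing forward as they close: fully open they stand 13 mm farther back than shut.
Start: joints at [-1.311, 0.053, 1.613, -0, 1.476, -0.119], TCP at [0.231, -0.581, 0.201] pointing down, gripper open.
Joint ranges: [-3.01, 3.01], [-1.01, 2.22], [0.06, 2.58], [-1.02, 4.17], [0.09, 2.62], [-3.14, 3.14]. Speed limits (rad/s): [2.57, 2.57, 3.14, 3.14, 3.14, 3.14].

## Interface

Orientations are given as a rotation vector (axis times angle).
In Python, from station import ctrl gives the robot as it stands.
- The arm moves only by the tool carry_out, never from a script. Its argument "series" is a list of rows, each a list of 7 numbers: the shift along the world's x, y, z each as a share of 0.025 m, from -1 to 1, then the turn, a rotation vector about the world's x, y, z each as a share of 0.1 rad, from -1 to 1, then the opening, from 0 (shut) to 1 (fully open). A call has 1 to 12 rows; each row shifts and turns the commanded pose from where the row before left it; what a row does not reach is not made up. A row lasts 1/10 s, in which the tool goes at most 50 mm and 8.59 degrees, less where a joint would pass 70% of its speed; a pose out of reach is approached as far as the arm can. A call with a number of a shift or a turn outside -1 to 1 is refused whole. A call with a gripper value outside its range is refused whole. The fingers move at their own pace and stop on an object; "grip_force" is the grip in N (left out, the last holds). Time passes only in rows, so rows that do not move let the fingers close. It gives the time, the measured TCP pose, the force and the opening at its end, in the units of the state.
- ctrl.get_obs(): the state, without advancing time (a new reading comes with each control period).
- ctrl.get_image(name): name is "scene" or "top" or "wrist"; returns a dict with "frame" (400x640x3 uint8, blue, green, red), "fx", "fy", "cx", "cy" (pixels), "R" (3x3) and "t" (3): a world point X has camera coordinates R X + t; the wrist camera has in their place "hand_eye" (4x4, takes a point from camera to tool coordinates, whose origin is the TCP and whose axes are the flange's). Camera axes: x right, y down, z forward; pixel columns grow to the right and rows downward; lengths in m; the calibration is good to about 2 mm. A picture is of the moment at which its call begins: read the wrist's pose just before it. There is no depth.
- ctrl.finish_job(): hands the job in, once; it reports no verdict.
Trained networks look in a picture, given as the dict that the camera call returned (one of the last four; its "shot" number tells which), for a name from the list of things; names that differ only in an ending like _2 or _b are one class to them, and where a whole thing is asked for, a point or a joint stands for the part that bears it (a point fixed in the world has none). Each returns a list of dicts, best first, with "p" (0 to 1); they miss things now and then, are a little off and sometimes report something else, mostly with a low value. They report only what shows in the picture. A call takes as long as a camera call. They do not tell look-alikes from the thing itself.
- ctrl.trace(picture, name): "mask" (400x640 bool, what is visible of it) and "rect" ([left, top, width, height] as shares, 0 to 1, of the picture: columns of its width, rows of its height, round what is visible of it).
- ctrl.mark_of(picture, name): "position" ([column, row] as shares, 0 to 1, of the picture: columns of its width, rows of its height: a listed point, or the origin of a listed thing).
The state is a dict: "t": time; "q": joint angles; "dq": joint speeds; "effort": joint torques, N m; "tool_pos": TCP position; "tool_rot": TCP orientation; "contact_force": force on the tool from outside, world axes, zero at the start; "wrist_torque": the same for the moment, N m; "opening": finger opening in m.
Only numpy, scipy, OpenCV 4.12 (cv2) and the standard library are available. Lean on these libraries where they do the work, as an engineer would, in place of code of your own. Each camera call takes 0.05 s, during which the arm holds its last target.

## Working session

There is one attempt and no reset: what is moved stays moved. The work goes in short steps, Python scripts to look and compute and a tool call to move; the robot and the scene stay as the last step left them, time stands still between calls to the robot, and variables do not carry over. Pictures are saved under pics/ and viewed, and the job is handed in when it is done.

Besides the shell and the picture viewer there is one more tool, called after ">>>" by a JSON object that holds its "name" and its "arguments". carry_out: Moves the arm, as the interface text tells. Shift numbers are shares of 0.025 m and turn numbers shares of 0.1 rad, none past 1 either way. Its arguments: {"type":"object","properties":{"series":{"type":"array"},"grip_force":{"type":"number"}},"required":["series"]}

```bash
mkdir -p pics; ls
cat > h.py <<'E'
import sys; sys.path.insert(0,'.')
import numpy as np, cv2
from station import ctrl
def pr(o): 
    for k in("t","tool_pos","tool_rot","contact_force","opening","q"): print(k,np.round(o[k],4))
def uv(P,X):
    c=np.asarray(P["R"])@np.asarray(X,float)+np.asarray(P["t"]); return np.array([P["fx"]*c[0]/c[2]+P["cx"],P["fy"]*c[1]/c[2]+P["cy"]])
def onz(P,px,z):
    R=np.asarray(P["R"]);t=np.asarray(P["t"]);C=-R.T@t
    d=R.T@np.array([(px[0]-P["cx"])/P["fx"],(px[1]-P["cy"])/P["fy"],1]); return C+d*(z-C[2])/d[2]
def tri(obs):
    A=np.zeros((3,3));b=np.zeros(3)
    for P,px in obs:
        R=np.asarray(P["R"]);t=np.asarray(P["t"]);C=-R.T@t
        d=R.T@np.array([(px[0]-P["cx"])/P["fx"],(px[1]-P["cy"])/P["fy"],1]);d/=np.linalg.norm(d)
        M=np.eye(3)-np.outer(d,d);A+=M;b+=M@C
    X=np.linalg.solve(A,b); return X
E
python3 - <<'E'
from h import *
pr(ctrl.get_obs())
for n in("scene","top","wrist"):
    P=ctrl.get_image(n); cv2.imwrite(f"pics/{n}0.png",P["frame"])
    print(n,{k:np.round(v,3).tolist() for k,v in P.items() if k!="frame"})
    for k in("switchbox","cover_edge","eye_bar","hook","hook_grip","stand","duck","glue","brush"):
        print(k,[(round(r["p"],2),np.round(np.array(r["position"])*[640,400],1).tolist()) for r in ctrl.mark_of(P,k)])
E
```

```text
pics
t 0.0
tool_pos [ 0.231  -0.58    0.1996]
tool_rot [-3.0834e+00 -5.9120e-01  2.0000e-04]
contact_force [ 0.6584 -0.3571  0.8173]
opening 0.0851
q [-1.311   0.0533  1.6143 -0.      1.476  -0.119 ]
scene {'fx': 434.173, 'fy': 434.173, 'cx': 318.226, 'cy': 205.191, 'R': [[-0.559, 0.829, 0.001], [0.469, 0.317, -0.825], [-0.684, -0.46, -0.566]], 't': [0.289, -0.159, 1.69], 'shot': 1}
switchbox [(0.64, [460.9, 225.8]), (0.56, [376.7, 274.9]), (0.56, [332.7, 201.3]), (0.28, [257.5, 282.7])]
cover_edge [(0.79, [433.8, 204.2]), (0.64, [382.4, 206.8]), (0.55, [307.8, 184.6])]
eye_bar [(0.63, [468.7, 187.1]), (0.59, [375.7, 276.6]), (0.5, [374.1, 237.7]), (0.46, [333.9, 164.2])]
hook [(0.89, [267.4, 229.3])]
hook_grip [(0.81, [268.2, 207.9])]
stand [(0.75, [271.0, 228.9])]
duck [(0.92, [460.9, 319.5])]
glue [(0.59, [258.0, 285.7])]
brush [(0.64, [202.6, 187.5])]
top {'fx': 448.532, 'fy': 448.532, 'cx': 321.058, 'cy': 194.968, 'R': [[0.004, -1.0, 0.004], [-0.998, -0.004, -0.061], [0.061, -0.003, -0.998]], 't': [0.005, 0.515, 1.291], 'shot': 2}
switchbox [(0.78, [243.8, 173.9]), (0.78, [200.5, 279.9]), (0.74, [342.8, 253.3])]
cover_edge [(0.9, [211.5, 252.5]), (0.65, [228.5, 163.9]), (0.58, [351.1, 211.2])]
eye_bar [(0.54, [185.7, 284.2]), (0.54, [344.5, 253.8])]
hook [(0.69, [367.7, 170.6])]
hook_grip [(0.9, [374.8, 168.9])]
stand [(0.74, [367.7, 171.9])]
duck [(0.78, [164.6, 162.5])]
glue [(0.69, [326.7, 99.2])]
brush [(0.78, [486.8, 190.3]), (0.42, [326.3, 101.7]), (0.38, [225.9, 159.9])]
wrist {'fx': 330.72, 'fy': 330.72, 'cx': 314.246, 'cy': 196.116, 'hand_eye': [[0.0, -0.956, -0.292, 0.075], [1.0, 0.001, -0.0, 0.001], [0.0, -0.292, 0.956, -0.172], [0.0, 0.0, 0.0, 1.0]], 'shot': 3}
switchbox []
cover_edge []
eye_bar []
hook []
hook_grip []
stand []
duck []
glue []
brush []
```

View pics/scene0.png

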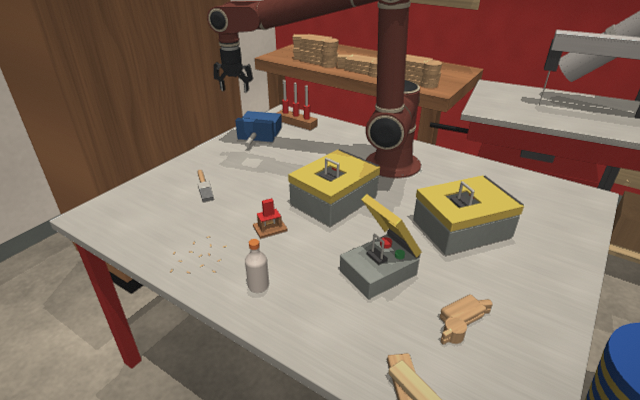

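View pics/top0.png

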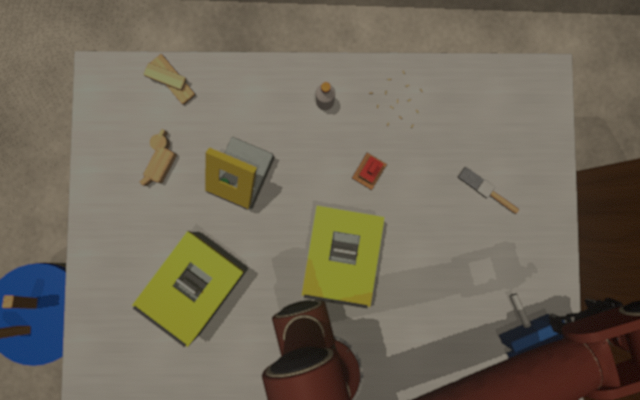

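Run:
```python
from h import *
T=ctrl.get_image("top");S=ctrl.get_image("scene")
c=lambda P,x,y,w,h,f:cv2.resize(P["frame"][y:y+h,x:x+w],None,fx=f,fy=f,interpolation=cv2.INTER_CUBIC)
cv2.imwrite("pics/t1.png",c(T,190,125,100,75,8));cv2.imwrite("pics/s1.png",c(S,330,190,100,105,5.5))
cv2.imwrite("pics/t2.png",c(T,340,140,60,60,8));cv2.imwrite("pics/s2.png",c(S,245,190,50,50,8))
m=lambda P,k,i=0:np.array(ctrl.mark_of(P,k)[i]["position"])*[640,400]
print("grip",tri([(S,[268.2,207.9]),(T,[374.8,168.9])]),"hook",tri([(S,[267.4,229.3]),(T,[367.7,170.6])]),"stand",onz(S,[271,228.9],0),onz(T,[367.7,171.9],0))
print("box",onz(T,[243.8,173.9],0),onz(S,[376.7,274.9],0))
print("duck",onz(T,[164.6,162.5],0),"glue",onz(T,[326.7,99.2],0),onz(S,[258,285.7],0))
for n,P in(("S",S),("T",T)):
  for k in("cover","gate","switchbox","eye_bar","hook"):
    for r in ctrl.trace(P,k):print(n,k,round(r["p"],2),np.round(np.array(r["rect"])*[640,400,640,400]))
```

```text
grip [ 0.58367889 -0.14010247  0.07596831] hook [ 0.59163457 -0.13404519  0.00112628] stand [ 5.84740575e-01 -1.31572190e-01  1.11022302e-16] [ 0.58505681 -0.13021376  0.        ]
box [0.57748895 0.236068   0.        ] [0.58357019 0.23669706 0.        ]
duck [0.61032906 0.47065768 0.        ] glue [ 0.80281643 -0.00818407  0.        ] [ 0.79560384 -0.00443924  0.        ]
S cover 0.79 [363. 191.  57.  66.]
S cover 0.67 [293. 151.  87.  53.]
S cover 0.61 [418. 178. 108.  53.]
S cover 0.17 [258. 197.  25.  26.]
S switchbox 0.86 [288. 152.  95.  76.]
S switchbox 0.82 [340. 198.  82. 103.]
S switchbox 0.78 [408. 176. 117.  80.]
S eye_bar 0.6 [338. 197.  84. 102.]
S eye_bar 0.41 [366. 237.  20.  22.]
S hook 0.66 [253. 201.  28.  22.]
T cover 0.83 [206. 146.  50.  66.]
T cover 0.83 [303. 205.  80. 104.]
T cover 0.65 [132. 233. 111. 112.]
T switchbox 0.89 [204. 137.  68.  69.]
T switchbox 0.7 [303. 208.  84.  99.]
T switchbox 0.56 [134. 228. 113. 116.]
T eye_bar 0.6 [177. 281.  25.  15.]
T eye_bar 0.41 [332. 249.  25.   6.]
T hook 0.84 [359. 158.  25.  27.]
```

View pics/t1.png

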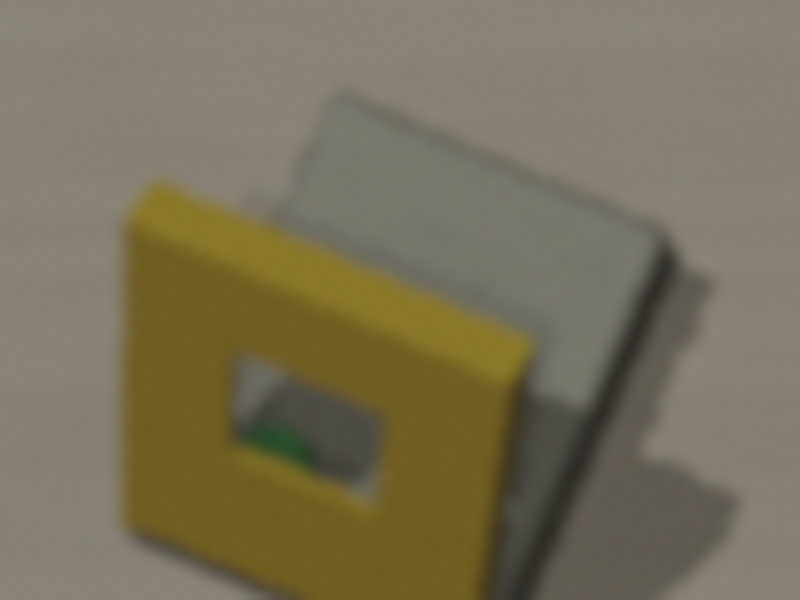

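View pics/s1.png

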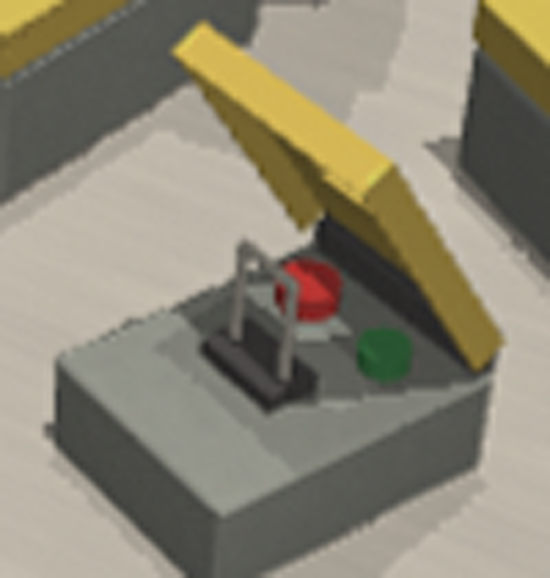

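View pics/t2.png

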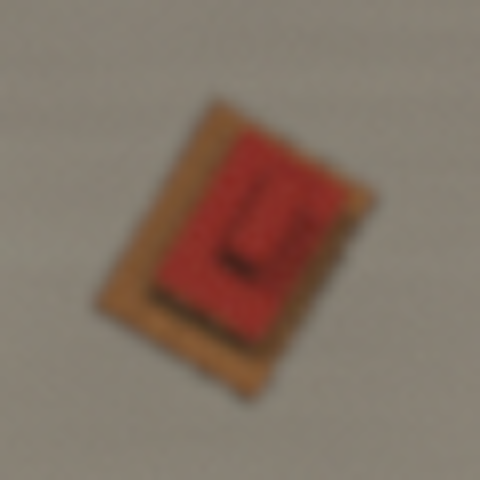

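View pics/s2.png

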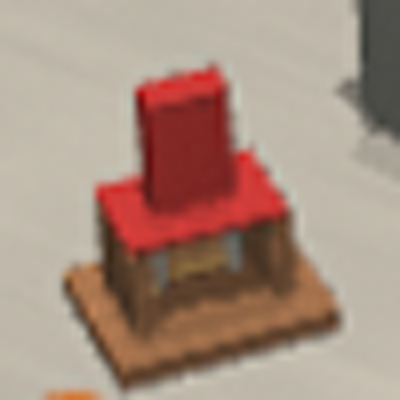

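```bash
cat > fit.py <<'E'
from h import *
from scipy.optimize import least_squares
T=ctrl.get_image("top");S=ctrl.get_image("scene")
def W(p,X):
    c,s=np.cos(p[2]),np.sin(p[2]); return np.array([p[0]+c*X[0]-s*X[1],p[1]+s*X[0]+c*X[1],X[2]])
hx,hy=.085,.065
C=[(T,(232.5,136.3),(hx,hy,.06)),(T,(273.1,154.4),(hx,-hy,.06)),(S,(340.5,255.5),(hx,-hy,.06)),(S,(370.4,283.6),(hx,hy,.06)),(S,(419.1,260),(-hx,hy,.06))]
f=lambda p:np.concatenate([uv(P,W(p,X))-px for P,px,X in C])
r=least_squares(f,[.58,.236,0.3]);p=r.x;print("box",p,np.round(f(p).reshape(-1,2),1).tolist())
E_=[(T,(206.3,152.5),1),(T,(254.4,171.9),-1),(S,(367.3,194),-1),(S,(401.5,220),1)]
def edge(a,s,r=.17,n=.002):return (-hx+r*np.cos(a)-n*np.sin(a),s*hy,.08+r*np.sin(a)+n*np.cos(a))
g=lambda a:np.concatenate([uv(P,W(p,edge(a[0],s)))-px for P,px,s in E_])
q=least_squares(g,[1.]);print("cover",q.x,np.round(g(q.x).reshape(-1,2),1).tolist())
e=lambda a:np.concatenate([uv(S,W(p,(.01,s*.018,a[0])))-px for s,px in((-1,(374.5,234.5)),(1,(383.3,242.2)))])
z=least_squares(e,[.13]);print("eye z",z.x,np.round(e(z.x),1),W(p,(.01,0,z.x[0])))
SB=[(218,97,.045,.035),(375,197,.045,-.035),(252,400,-.045,-.035),(97,305,-.045,.035)]
k=lambda b:np.concatenate([uv(T,W(b,(x,y,.012)))-np.array([340+u/8,140+v/8]) for u,v,x,y in SB])
b=least_squares(k,[.585,-.13,-.5]);print("stand",b.x,np.round(k(b.x).reshape(-1,2),1).tolist())
E
python3 fit.py
```

```text
box [ 0.57586041  0.23685773 -0.4119158 ] [[-1.0, -0.6], [0.2, -0.3], [-0.9, -1.2], [-0.7, 0.1], [1.6, -1.0]]
cover [0.99094525] [[-1.1, -0.8], [-1.0, 1.1], [-0.5, 0.6], [-0.4, 0.2]]
eye z [0.12670583] [ 0.   0.1  0.1 -0.1] [0.58502396 0.23285407 0.12670583]
stand [ 0.58581466 -0.13404232 -0.54321615] [[-0.1, -0.1], [0.7, -0.3], [0.3, 0.5], [-0.8, -0.1]]
```

>>> {"name": "carry_out", "arguments": {"series": [[0, 0.5, 1, 0, 0, 0, 0], [0, 1, 1, 0, 0, -1, 0], [0.3, 1, 1, 0, 0, -1, 0], [0.3, 1, 1, 0, 0, -1, 0], [0.3, 1, 0, 0, 0, -1, 0], [0.3, 1, 0, 0, 0, -1, 0], [0.3, 1, 0, 0, 0, -1, 0], [0.3, 1, 0, 0, 0, -1, 0], [0.3, 1, 0, 0, 0, -0.9, 0], [0.3, 1, 0, 0, 0, 0, 0], [0.3, 1, 0, 0, 0, 0, 0], [0.3, 1, 0, 0, 0, 0, 0]]}}

```text
t: 3.4
tool_pos: [0.3063, -0.2922, 0.3009]
tool_rot: [3.075, -0.642, 0.001]
contact_force: [0.5, 0.7, 0.1]
opening: 0.0001
```

>>> {"name": "carry_out", "arguments": {"series": [[0.4, 1, 0, 0, 0, 0, 0], [0.4, 1, 0, 0, 0, 0, 0], [0.4, 1, 0, 0, 0, 0, 0], [0.4, 1, 0, 0, 0, 0, 0], [0.4, 1, 0, 0, 0, 0, 0], [0.4, 1, 0, 0, 0, 0, 0], [0.4, 1, 0, 0, 0, 0, 0], [0.4, 1, 0, 0, 0, 0, 0], [0.4, 1, 0, 0, 0, 0, 0], [0.4, 1, 0, 0, 0, 0, 0], [0.4, 1, 0, 0, 0, 0, 0], [0.4, 1, 0, 0, 0, 0, 0]]}}

```text
t: 4.6
tool_pos: [0.4264, 0.008, 0.301]
tool_rot: [3.075, -0.641, 0.001]
contact_force: [-0.3, -0.8, -0.0]
opening: 0.0003
```

>>> {"name": "carry_out", "arguments": {"series": [[0.44, 1, 0, 0, 0, 0, 0], [0.44, 1, 0, 0, 0, 0, 0], [0.44, 1, 0, 0, 0, 0, 0], [0.44, 1, 0, 0, 0, 0, 0], [0.44, 1, 0, 0, 0, 0, 0], [0.44, 1, 0, 0, 0, 0, 0], [0.44, 1, -0.6, 0, 0, 0, 0], [0.44, 1, -0.6, 0, 0, 0, 0], [0.44, 1, -0.8, 0, 0, 0, 0], [0.4, 0.9, -0.8, 0, 0, 0, 0], [0, 0, -1, 0, 0, 0, 0], [0, 0, 0, 0, 0, 0, 0]]}}

```text
t: 5.8
tool_pos: [0.5328, 0.2541, 0.201]
tool_rot: [3.072, -0.639, -0.011]
contact_force: [-0.3, -0.4, -1.0]
opening: -0.0002
```

Run:
```python
from h import *
pr(ctrl.get_obs())
S=ctrl.get_image("scene");cv2.imwrite("pics/s3.png",cv2.resize(S["frame"][130:310,270:510],None,fx=3,fy=3))
# plan
p=(.5759,.2369,-.4119);c,s=np.cos(p[2]),np.sin(p[2])
for a in np.linspace(.99,0,10):
    r=.152; bx=-.085+r*np.cos(a)-.002*np.sin(a)-.0*np.sin(a); z=.08+r*np.sin(a)+.002*np.cos(a)
    bx-=.011 # tip's front corner
    print(round(a,2),np.round([p[0]+c*bx,p[1]+s*bx,z],4))
```

```text
t 5.8
tool_pos [0.5328 0.2541 0.201 ]
tool_rot [ 3.0716 -0.6391 -0.0112]
contact_force [-0.2627 -0.3876 -0.9641]
opening -0.0002
q [ 3.1900e-01 -2.3200e-02  1.6893e+00 -1.0000e-04  1.4838e+00  2.3001e+00]
0.99 [0.5628 0.2426 0.2082]
0.88 [0.5753 0.2372 0.1984]
0.77 [0.5866 0.2322 0.1872]
0.66 [0.5968 0.2278 0.1748]
0.55 [0.6057 0.2239 0.1612]
0.44 [0.6132 0.2206 0.1466]
0.33 [0.6191 0.218  0.1311]
0.22 [0.6235 0.2161 0.1151]
0.11 [0.6262 0.2149 0.0987]
0.0 [0.6272 0.2145 0.082 ]
```

View pics/s3.png

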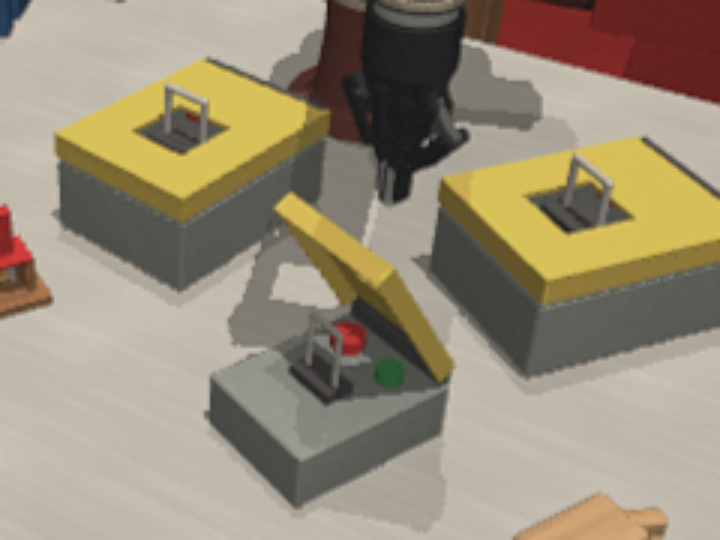

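>>> {"name": "carry_out", "arguments": {"series": [[0.6, -0.23, 0.14, 0, 0, 0, 0], [0.6, -0.23, 0.14, 0, 0, 0, 0], [0.25, -0.11, -0.2, 0, 0, 0, 0], [0.25, -0.11, -0.2, 0, 0, 0, 0], [0.23, -0.1, -0.22, 0, 0, 0, 0], [0.23, -0.1, -0.22, 0, 0, 0, 0], [0.2, -0.09, -0.25, 0, 0, 0, 0], [0.2, -0.09, -0.25, 0, 0, 0, 0], [0.18, -0.08, -0.27, 0, 0, 0, 0], [0.18, -0.08, -0.27, 0, 0, 0, 0]]}}

```text
t: 6.85
tool_pos: [0.6107, 0.2234, 0.1678]
tool_rot: [-3.074, 0.642, -0.009]
contact_force: [2.2, -0.3, 3.6]
opening: 0.0001
```

Run:
```python
from h import *
pr(ctrl.get_obs())
S=ctrl.get_image("scene");cv2.imwrite("pics/s4.png",cv2.resize(S["frame"][130:310,270:510],None,fx=3,fy=3))
```

```text
t 6.85
tool_pos [0.6107 0.2234 0.1678]
tool_rot [-3.0738  0.6417 -0.0092]
contact_force [ 2.1836 -0.2525  3.6462]
opening 0.0001
q [ 2.3690e-01  1.2850e-01  1.5876e+00 -1.2000e-03  1.4195e+00  2.2195e+00]
```

View pics/s4.png

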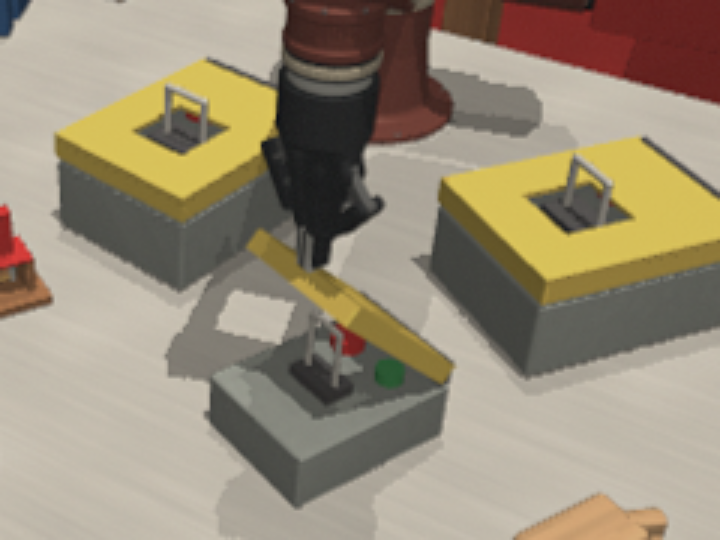

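>>> {"name": "carry_out", "arguments": {"series": [[0.12, -0.05, -0.3, 0, 0, 0, 0], [0.12, -0.05, -0.3, 0, 0, 0, 0], [0.12, -0.05, -0.31, 0, 0, 0, 0], [0.1, -0.05, -0.31, 0, 0, 0, 0], [0.05, -0.02, -0.32, 0, 0, 0, 0], [0, 0, -0.32, 0, 0, 0, 0], [0, 0, -0.33, 0, 0, 0, 0], [0, 0, -0.33, 0, 0, 0, 0], [0, 0, -0.25, 0, 0, 0, 0], [0, 0, -0.2, 0, 0, 0, 0]]}}

```text
t: 7.9
tool_pos: [0.6206, 0.2183, 0.0908]
tool_rot: [3.075, -0.641, -0.001]
contact_force: [0.2, -0.5, 0.4]
opening: 0.0001
```

>>> {"name": "carry_out", "arguments": {"series": [[0, 0, -0.12, 0, 0, 0, 0], [0, 0, -0.08, 0, 0, 0, 0], [0, 0, -0.08, 0, 0, 0, 0], [0, 0, -0.06, 0, 0, 0, 0], [0, 0, -0.04, 0, 0, 0, 0], [0, 0, 0, 0, 0, 0, 0]]}}

```text
t: 8.5
tool_pos: [0.6208, 0.2184, 0.082]
tool_rot: [-3.075, 0.641, 0.0]
contact_force: [-0.3, -0.4, 0.4]
opening: 0.0
```

>>> {"name": "carry_out", "arguments": {"series": [[0, 0, -0.04, 0, 0, 0, 0], [0, 0, -0.04, 0, 0, 0, 0], [0, 0, -0.04, 0, 0, 0, 0]]}}

```text
t: 8.8
tool_pos: [0.6209, 0.2183, 0.0791]
tool_rot: [-3.075, 0.641, -0.0]
contact_force: [0.8, 0.9, 0.1]
opening: -0.0001
```

Run:
```python
from h import *
pr(ctrl.get_obs())
S=ctrl.get_image("scene");cv2.imwrite("pics/s5.png",cv2.resize(S["frame"][190:300,330:450],None,fx=6,fy=5.4))
```

```text
t 8.8
tool_pos [0.6209 0.2183 0.0791]
tool_rot [-3.0753e+00  6.4130e-01 -3.0000e-04]
contact_force [0.8238 0.9009 0.1405]
opening -0.0001
q [0.2252 0.2272 1.6305 0.     1.2837 2.2071]
```

View pics/s5.png

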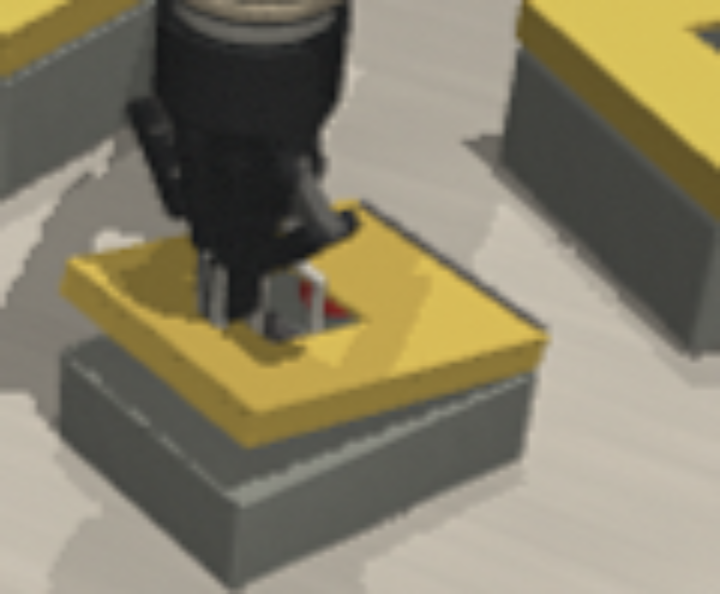

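>>> {"name": "carry_out", "arguments": {"series": [[-0.05, 0.02, 0.5, 0, 0, 0, 0], [-0.1, 0.04, 1, 0, 0, 0, 0], [0, 0, 1, 0, 0, 0, 0], [0.5, -0.2, 0, 0, 0, 0, 0], [0.5, -0.2, 0, 0, 0, 0, 0], [0.2, -0.1, 0, 0, 0, 0, 0], [0, 0, 0, 0, 0, 0, 0]]}}

```text
t: 9.55
tool_pos: [0.6471, 0.2064, 0.1396]
tool_rot: [3.074, -0.643, -0.004]
contact_force: [0.0, 0.1, -0.3]
opening: 0.0001
```

Run:
```python
from h import *
pr(ctrl.get_obs())
S=ctrl.get_image("scene");cv2.imwrite("pics/s6.png",cv2.resize(S["frame"][190:300,330:450],None,fx=6,fy=5.4))
```

```text
t 9.55
tool_pos [0.6471 0.2064 0.1396]
tool_rot [ 3.0739 -0.6431 -0.0042]
contact_force [ 0.0227  0.1266 -0.3307]
opening 0.0001
q [ 0.1993  0.221   1.5315 -0.      1.3919  2.1826]
```

View pics/s6.png

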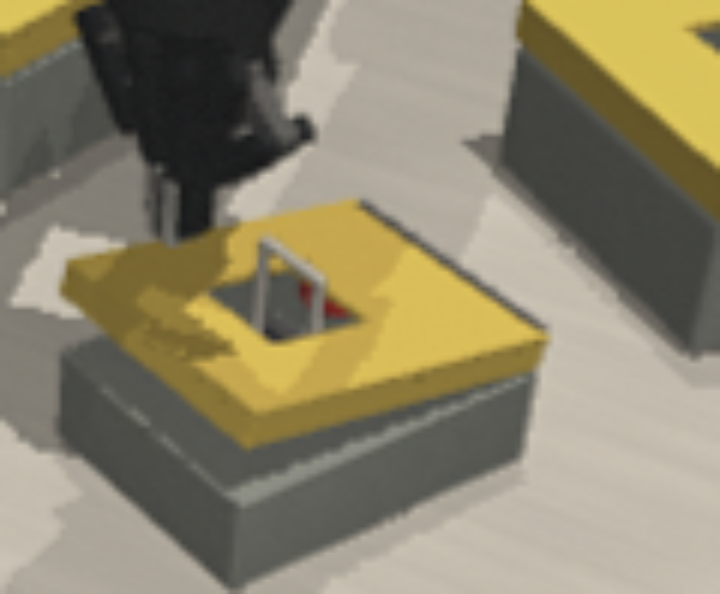

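>>> {"name": "carry_out", "arguments": {"series": [[-0.4, 0.18, -0.4, 0, 0, 0, 0], [0, 0, -0.4, 0, 0, 0, 0], [0, 0, -0.4, 0, 0, 0, 0], [0, 0, -0.3, 0, 0, 0, 0], [0, 0, -0.3, 0, 0, 0, 0], [0, 0, -0.2, 0, 0, 0, 0], [0, 0, -0.1, 0, 0, 0, 0], [0, 0, 0, 0, 0, 0, 0]]}}

```text
t: 10.4
tool_pos: [0.6371, 0.2118, 0.0887]
tool_rot: [3.075, -0.641, -0.001]
contact_force: [0.1, -0.1, 0.6]
opening: 0.0003
```

>>> {"name": "carry_out", "arguments": {"series": [[0, 0, -0.1, 0, 0, 0, 0], [0, 0, -0.06, 0, 0, 0, 0], [0, 0, -0.06, 0, 0, 0, 0], [0, 0, -0.04, 0, 0, 0, 0], [0, 0, -0.04, 0, 0, 0, 0], [0, 0, 0, 0, 0, 0, 0]]}}

```text
t: 11.0
tool_pos: [0.6372, 0.2118, 0.0816]
tool_rot: [-3.075, 0.641, -0.0]
contact_force: [-0.4, -0.8, 0.4]
opening: 0.0001
```

Run:
```python
from h import *
pr(ctrl.get_obs())
S=ctrl.get_image("scene");cv2.imwrite("pics/s7.png",cv2.resize(S["frame"][190:300,330:450],None,fx=6,fy=5.4))
```

```text
t 11.0
tool_pos [0.6372 0.2118 0.0816]
tool_rot [-3.0754e+00  6.4140e-01 -2.0000e-04]
contact_force [-0.3644 -0.7542  0.389 ]
opening 0.0001
q [ 0.2102  0.2536  1.5948 -0.      1.2931  2.1922]
```

View pics/s7.png

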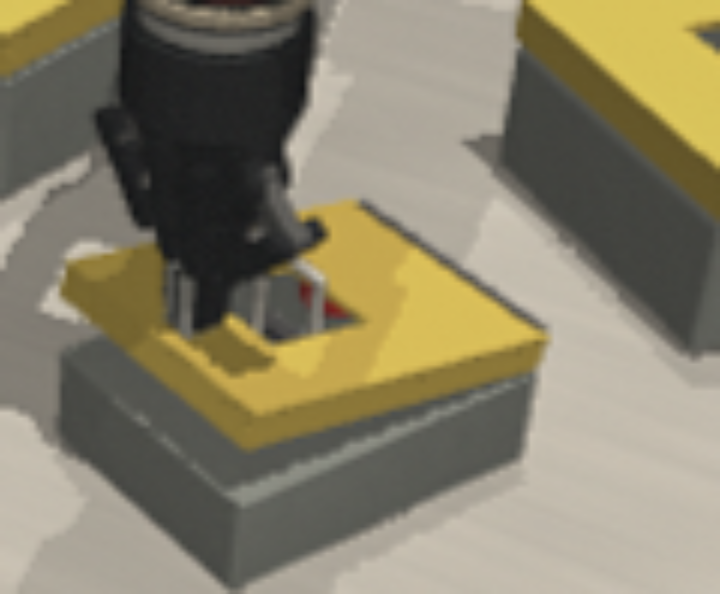

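```bash
cat > cov.py <<'E'
from h import *
from scipy.optimize import least_squares
S=ctrl.get_image("scene")
p=(.57586,.23686,-.4119)
def W(p,X):
    c,s=np.cos(p[2]),np.sin(p[2]); return np.array([p[0]+c*X[0]-s*X[1],p[1]+s*X[0]+c*X[1],X[2]])
for a in (0,.05,.1,.2):
    print(a,[np.round(uv(S,W(p,(-.085+r*np.cos(a)-.002*np.sin(a),s*.065,.08+r*np.sin(a)+.002*np.cos(a)))),1).tolist() for r,s in((.17,1),(.17,-1),(0,1))])
E
python3 cov.py
```

```text
0 [[370.3, 277.2], [339.8, 248.0], [421.8, 252.7]]
0.05 [[370.6, 274.6], [340.0, 245.5], [421.8, 252.7]]
0.1 [[371.1, 271.9], [340.3, 242.9], [421.8, 252.6]]
0.2 [[372.5, 266.3], [341.4, 237.6], [421.9, 252.6]]
```

```bash
cat >> cov.py <<'E'
print("tcp",uv(S,(.6372,.2118,.0816)), uv(S,(.6372,.2118,.112)))
a=.2
print("slot",[np.round(uv(S,W(p,(-.085+r*np.cos(a)-.002*np.sin(a),s*.026,.08+r*np.sin(a)+.002*np.cos(a)))),1).tolist() for r in(.072,.128) for s in(1,-1)])
W_=ctrl.get_image("wrist");cv2.imwrite("pics/w7.png",W_["frame"])
T=ctrl.get_image("top");cv2.imwrite("pics/t7.png",cv2.resize(T["frame"][120:240,180:310],None,fx=5,fy=5))
cv2.imwrite("pics/s8.png",cv2.resize(S["frame"][190:300,330:450],None,fx=6,fy=5.4,interpolation=cv2.INTER_NEAREST))
print(ctrl.get_obs()["tool_pos"])
E
python3 cov.py|tail -3
```

```text
tcp [360.70595757 259.82655983] [361.3847583  250.73265952]
slot [[391.9, 249.6], [379.1, 238.9], [375.5, 253.8], [362.9, 242.7]]
[0.63707598 0.21183934 0.08154507]
```

View pics/w7.png

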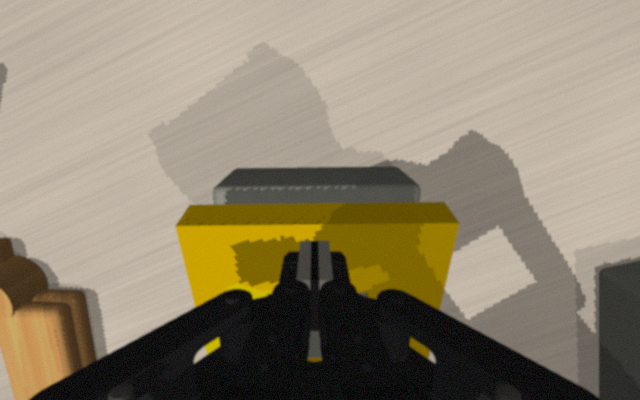

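View pics/s8.png

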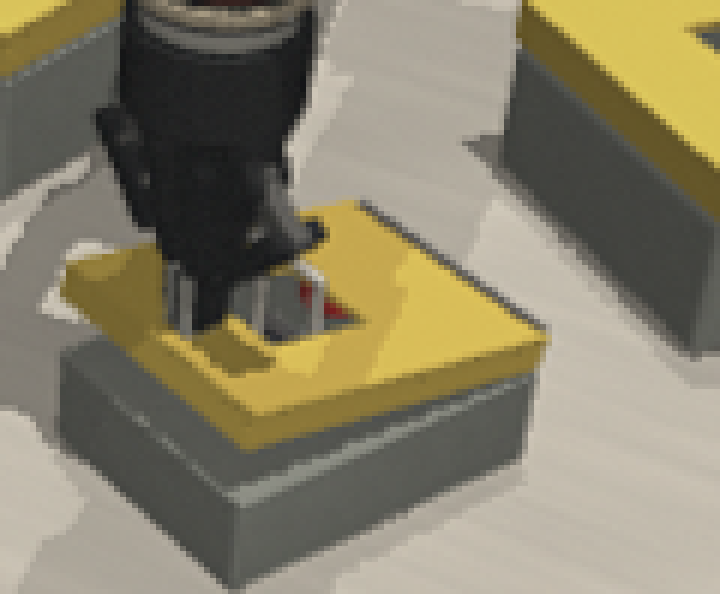

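View pics/t7.png

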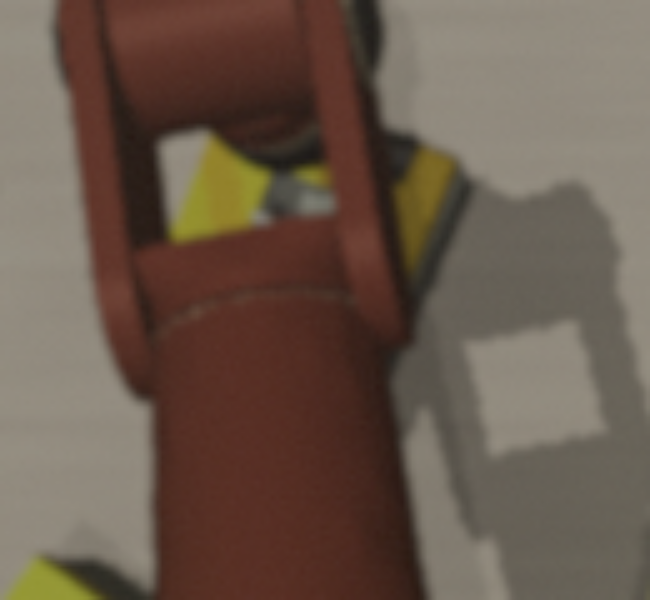

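Run:
```python
from h import *
S=ctrl.get_image("scene")
p=(.57586,.23686,-.4119)
def W(p,X):
    c,s=np.cos(p[2]),np.sin(p[2]); return np.array([p[0]+c*X[0]-s*X[1],p[1]+s*X[0]+c*X[1],X[2]])
for a in (.2,.25,.5,.55,.6,.65,.7):
    print(a,[np.round(uv(S,W(p,(-.085+r*np.cos(a)-.002*np.sin(a),s*.065,.08+r*np.sin(a)+.002*np.cos(a)))),1).tolist() for r,s in((.17,1),(.17,-1),(0,1))])
    bx=.0373+.011; r=(bx+.085)/np.cos(a); print("  plate z at front corner",.08+r*np.sin(a), "r",r)
print([ (round(r["p"],2),np.round(np.array(r["position"])*[640,400],1)) for r in ctrl.mark_of(S,"cover_edge")])
for a in(0,.1,.2): print(uv(S,W(p,(-.085+.17*np.cos(a),0,.08+.17*np.sin(a)+.002))))
```

```text
0.2 [[372.5, 266.3], [341.4, 237.6], [421.9, 252.6]]
  plate z at front corner 0.10702124773330604 r 0.136011168030661
0.25 [[373.4, 263.4], [342.1, 234.8], [421.9, 252.6]]
  plate z at front corner 0.11403707809876415 r 0.13757693369711863
0.5 [[380.0, 248.5], [347.7, 220.7], [422.0, 252.6]]
  plate z at front corner 0.15282212189617728 r 0.1518945405123624
0.55 [[381.7, 245.4], [349.2, 217.9], [422.1, 252.6]]
  plate z at front corner 0.1617269249313085 r 0.15635913871190177
0.6 [[383.5, 242.4], [350.8, 215.0], [422.1, 252.6]]
  plate z at front corner 0.17119543655194758 r 0.1615100543244918
0.65 [[385.4, 239.4], [352.6, 212.2], [422.1, 252.6]]
  plate z at front corner 0.18133524640451903 r 0.16744468389251593
0.7 [[387.5, 236.4], [354.4, 209.5], [422.1, 252.6]]
  plate z at front corner 0.19227704111572846 r 0.17428431932248806
[(0.72, array([309.2, 183.6])), (0.58, array([352.9, 249.6])), (0.58, array([432. , 206.1]))]
[354.42619258 262.00065023]
[355.02183445 256.82372445]
[356.16883522 251.37389042]
```

>>> {"name": "carry_out", "arguments": {"series": [[0, 0, 1, 0, 0, 0, 0], [0, 0, 1, 0, 0, 0, 0], [0, 0, 1, 0, 0, 0, 0], [0, 0, 0, 0, 0, 0, 0]]}}

```text
t: 11.75
tool_pos: [0.6399, 0.2125, 0.162]
tool_rot: [-3.072, 0.641, -0.012]
contact_force: [0.3, 0.7, -0.0]
opening: 0.0001
```

>>> {"name": "carry_out", "arguments": {"series": [[0, 0, -1, 0, 0, 0, 0], [0, 0, -0.6, 0, 0, 0, 0], [0, 0, 0, 0, 0, 0, 0]]}}

```text
t: 12.05
tool_pos: [0.634, 0.2111, 0.1113]
tool_rot: [3.072, -0.641, -0.012]
contact_force: [0.5, 0.1, -1.0]
opening: 0.0003
```

Run:
```python
from h import *
pr(ctrl.get_obs())
S=ctrl.get_image("scene");cv2.imwrite("pics/s9.png",cv2.resize(S["frame"][190:300,330:450],None,fx=6,fy=5.4))
W_=ctrl.get_image("wrist");cv2.imwrite("pics/w9.png",W_["frame"])
```

```text
t 12.05
tool_pos [0.634  0.2111 0.1113]
tool_rot [ 3.072  -0.6407 -0.0122]
contact_force [ 0.4902  0.098  -0.9759]
opening 0.0003
q [ 0.2102  0.2242  1.5769 -0.      1.3489  2.1922]
```

View pics/s9.png

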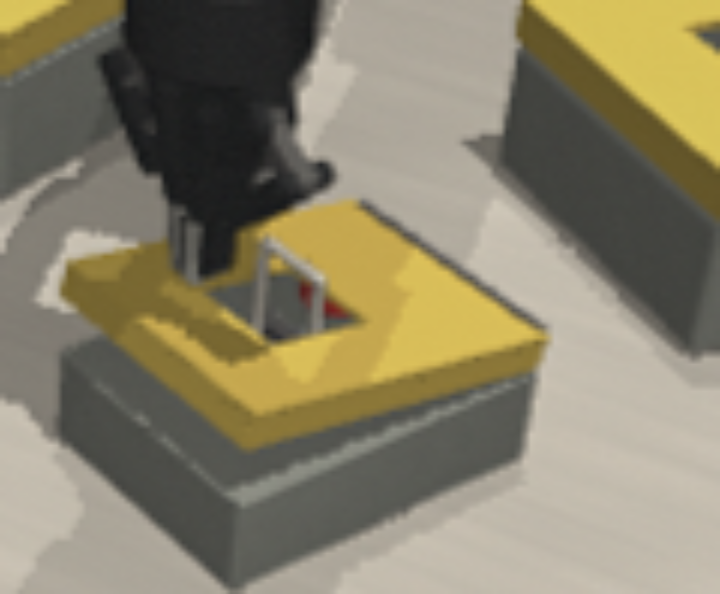

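View pics/w9.png

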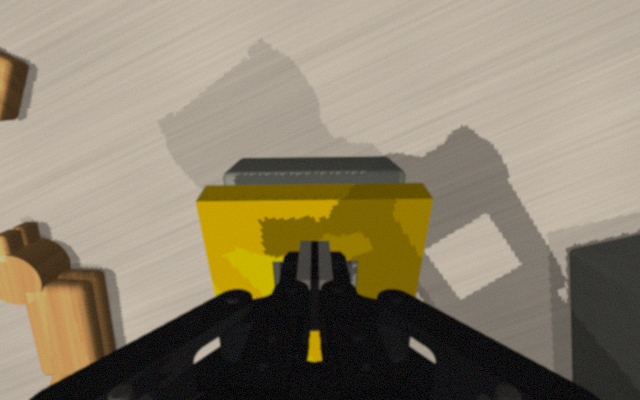

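Run:
```python
from h import *
from scipy.spatial.transform import Rotation as Ro
o=ctrl.get_obs();print(ctrl.pinch_z)
R=Ro.from_rotvec(o["tool_rot"]).as_matrix();t=np.array(o["tool_pos"])
S=ctrl.get_image("scene");f=6
I=cv2.resize(S["frame"][190:300,330:450],None,fx=f,fy=f,interpolation=cv2.INTER_CUBIC)
for d in(0,.01,.02,.03,.04,.05):
    u=(uv(S,t-R[:,2]*d)-[330,190]+.5)*f;cv2.circle(I,tuple(int(v) for v in u),3,(255,0,255),-1)
    for s in(-.011,.011):
        u=(uv(S,t-R[:,2]*d+R[:,0]*s)-[330,190]+.5)*f;cv2.circle(I,tuple(int(v) for v in u),2,(0,255,255),-1)
cv2.imwrite("pics/s10.png",I[:590])
P=ctrl.get_image("wrist");H=np.linalg.inv(np.array(P["hand_eye"]));J=P["frame"].copy()
for d in(0,.01,.02,.03,.04,.05):
  for s,cl in((0,(255,0,255)),(.011,(0,255,255))):
    q=H@np.array([s,0,-d,1]);cv2.circle(J,(int(P["fx"]*q[0]/q[2]+P["cx"]),int(P["fy"]*q[1]/q[2]+P["cy"])),3,cl,-1)
cv2.imwrite("pics/w10.png",J)
```

```text
0.0187
```

View pics/s10.png

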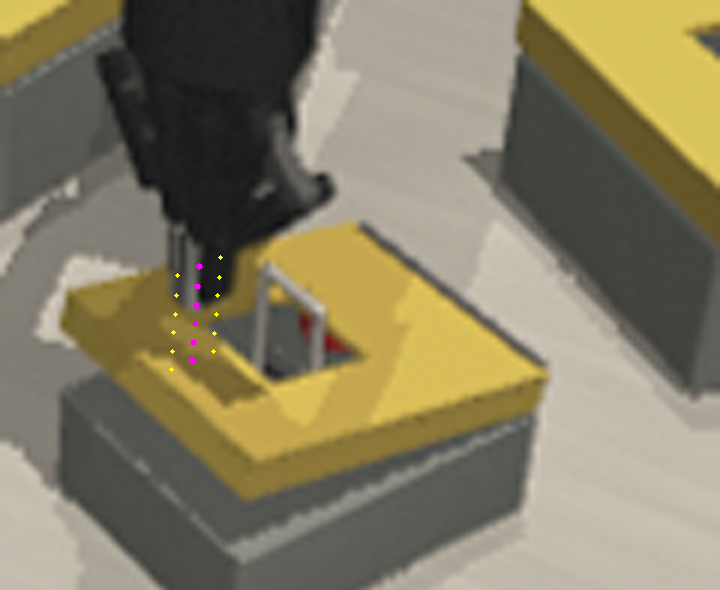

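View pics/w10.png

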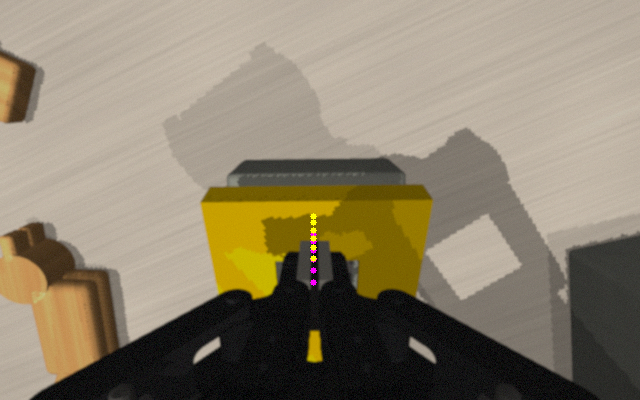

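>>> {"name": "carry_out", "arguments": {"series": [[0, 0, -0.4, 0, 0, 0, 0], [0, 0, -0.4, 0, 0, 0, 0], [0, 0, -0.4, 0, 0, 0, 0], [0, 0, -0.3, 0, 0, 0, 0], [0, 0, -0.2, 0, 0, 0, 0], [0, 0, -0.1, 0, 0, 0, 0]]}}

```text
t: 12.85
tool_pos: [0.6368, 0.2117, 0.0706]
tool_rot: [3.075, -0.641, -0.002]
contact_force: [-0.8, 0.3, 0.2]
opening: 0.0001
```

>>> {"name": "carry_out", "arguments": {"series": [[0, 0, -0.2, 0, 0, 0, 0], [0, 0, -0.2, 0, 0, 0, 0], [0, 0, -0.1, 0, 0, 0, 0], [0, 0, -0.05, 0, 0, 0, 0]]}}

```text
t: 13.25
tool_pos: [0.637, 0.2118, 0.0575]
tool_rot: [3.075, -0.641, -0.0]
contact_force: [0.0, -0.2, 0.0]
opening: -0.0002
```

Run:
```python
from h import *
pr(ctrl.get_obs())
S=ctrl.get_image("scene");cv2.imwrite("pics/s11.png",cv2.resize(S["frame"][190:300,330:450],None,fx=6,fy=5.4))
```

```text
t 13.25
tool_pos [0.637  0.2118 0.0575]
tool_rot [ 3.0754e+00 -6.4130e-01 -4.0000e-04]
contact_force [ 0.0223 -0.18    0.0187]
opening -0.0002
q [0.2103 0.2787 1.608  0.     1.2551 2.1922]
```

View pics/s11.png

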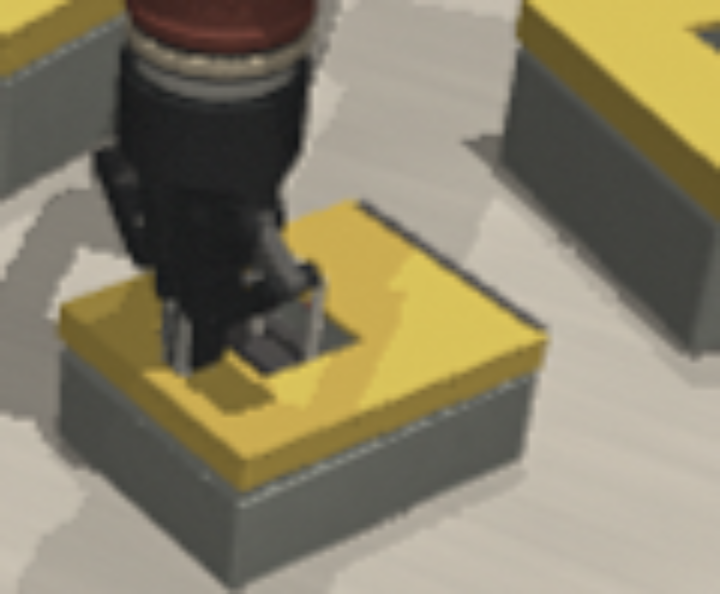

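>>> {"name": "carry_out", "arguments": {"series": [[0, 0, -0.1, 0, 0, 0, 0], [0, 0, -0.06, 0, 0, 0, 0], [0, 0, 0, 0, 0, 0, 0]]}}

```text
t: 13.6
tool_pos: [0.637, 0.2118, 0.0536]
tool_rot: [3.075, -0.641, -0.0]
contact_force: [0.5, 0.9, -0.0]
opening: -0.0002
```

>>> {"name": "carry_out", "arguments": {"series": [[0, 0, -0.06, 0, 0, 0, 0], [0, 0, 0, 0, 0, 0, 0]]}}

```text
t: 13.8
tool_pos: [0.637, 0.2118, 0.0521]
tool_rot: [3.075, -0.641, -0.0]
contact_force: [0.2, 0.5, 0.4]
opening: -0.0002
```

>>> {"name": "carry_out", "arguments": {"series": [[0, 0, -0.06, 0, 0, 0, 0], [0, 0, 0, 0, 0, 0, 0]]}}

```text
t: 14.0
tool_pos: [0.6372, 0.2119, 0.0515]
tool_rot: [-3.075, 0.641, -0.0]
contact_force: [-2.0, -1.2, 4.1]
opening: -0.0001
```

>>> {"name": "carry_out", "arguments": {"series": [[0, 0, -0.06, 0, 0, 0, 0], [0, 0, 0, 0, 0, 0, 0]]}}

```text
t: 14.2
tool_pos: [0.6373, 0.2119, 0.0514]
tool_rot: [3.075, -0.641, -0.0]
contact_force: [-5.3, -1.9, 9.5]
opening: 0.0001
```

Run:
```python
from h import *
pr(ctrl.get_obs())
S=ctrl.get_image("scene");cv2.imwrite("pics/s12.png",cv2.resize(S["frame"][190:300,330:450],None,fx=6,fy=5.4))
```

```text
t 14.2
tool_pos [0.6373 0.2119 0.0514]
tool_rot [ 3.0754e+00 -6.4110e-01 -1.0000e-04]
contact_force [-5.307  -1.8675  9.5284]
opening 0.0001
q [ 0.2103  0.2859  1.6103 -0.      1.2455  2.1922]
```

View pics/s12.png

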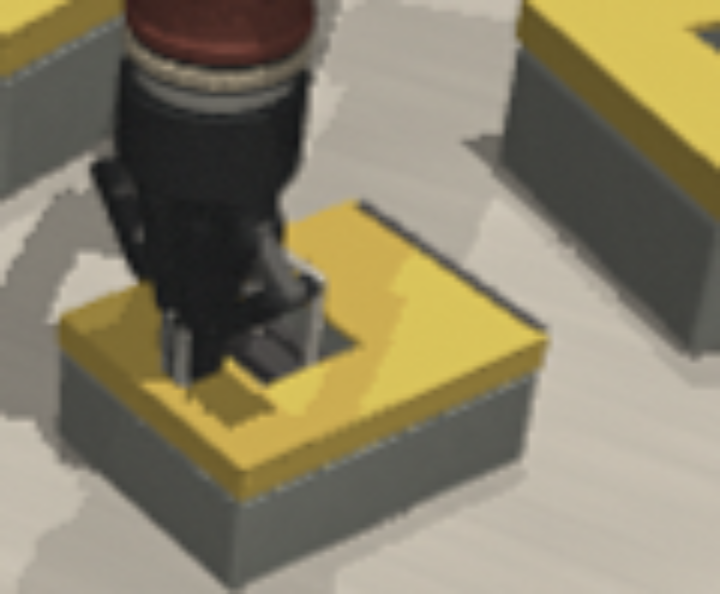

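>>> {"name": "carry_out", "arguments": {"series": [[0, 0, 0.5, 0, 0, 0, 0], [0, 0, 1, 0, 0, 0, 0], [0, 0, 1, 0, 0, 0, 0], [0, 0, 1, 0, 0, 0, 0], [0, 0, 1, 0, 0, 0, 0], [0, 0, 1, 0, 0, 0, 0], [0, 0, 1, 0, 0, 0, 0], [-0.15, -1, 0, 0, 0, 0, 0.6], [-0.15, -1, 0, 0, 0, 0, 0.6], [-0.15, -1, 0, 0, 0, -0.5, 0.6], [-0.15, -1, 0, 0, 0, -0.5, 0.6], [-0.15, -1, 0, 0, 0, -0.3, 0.6]]}}

```text
t: 15.45
tool_pos: [0.6182, 0.0859, 0.212]
tool_rot: [-3.026, 0.842, -0.001]
contact_force: [0.6, 0.0, -0.7]
opening: 0.0513
```

>>> {"name": "carry_out", "arguments": {"series": [[-0.15, -1, 0, 0, 0, 0, 0.6], [-0.15, -1, 0, 0, 0, 0, 0.6], [-0.15, -1, 0, 0, 0, 0, 0.6], [-0.15, -1, 0, 0, 0, 0, 0.6], [-0.15, -1, 0, 0, 0, 0, 0.6], [-0.15, -1, 0, 0, 0, 0, 0.6], [-0.15, -1, 0, 0, 0, 0, 0.6], [-0.15, -1, 0, 0, 0, 0, 0.6], [-0.09, -0.85, 0, 0, 0, 0, 0.6], [0, 0, 0, 0, 0, 0, 0.6], [0, 0, 0, 0, 0, 0, 0.6]]}}

```text
t: 16.55
tool_pos: [0.5861, -0.1345, 0.2119]
tool_rot: [-3.026, 0.841, -0.0]
contact_force: [0.1, 0.1, -0.7]
opening: 0.0508
```

```bash
cat > wr.py <<'E'
from h import *
from scipy.spatial.transform import Rotation as Ro
def wrist():
    o=ctrl.get_obs();P=ctrl.get_image("wrist")
    M=np.eye(4);M[:3,:3]=Ro.from_rotvec(o["tool_rot"]).as_matrix();M[:3,3]=o["tool_pos"]
    G=np.linalg.inv(M@np.array(P["hand_eye"]));P["R"]=G[:3,:3];P["t"]=G[:3,3];return o,P
E
python3 - <<'E'
from wr import *
o,P=wrist();pr(o)
cv2.imwrite("pics/w13.png",P["frame"])
for k in("hook","hook_grip","hook_seat","stand"):
    print(k,[(round(r["p"],2),np.round(np.array(r["position"])*[640,400],1).tolist()) for r in ctrl.mark_of(P,k)])
for dz in(0,.0305):
  Q=dict(P);Q["t"]=P["R"]@np.array([0,0,-dz])+P["t"]  # camera raised by dz
  print(dz,"grip",uv(Q,(.5858,-.134,.081)),"hook",uv(Q,(.5858,-.134,.016)),"guard corners",[np.round(uv(Q,(.5858+x*np.cos(.543)+y*np.sin(.543),-.134-x*np.sin(.543)+y*np.cos(.543),.055))).tolist() for x in(-.032,.032) for y in(-.022,.022)])
S=ctrl.get_image("scene");cv2.imwrite("pics/s13.png",S["frame"])
E
```

```text
t 16.55
tool_pos [ 0.5861 -0.1345  0.2119]
tool_rot [-3.0264e+00  8.4090e-01 -3.0000e-04]
contact_force [ 0.0595  0.1436 -0.7205]
opening 0.0508
q [-3.4950e-01 -9.4000e-03  1.6575e+00  5.0000e-04  1.4934e+00  1.7633e+00]
hook [(0.72, [313.6, 161.7])]
hook_grip [(0.71, [314.2, 174.2])]
hook_seat [(0.68, [315.5, 156.9]), (0.3, [6.6, 285.4])]
stand []
0 grip [314.00598145 178.93272416] hook [314.09309573 164.97526431] guard corners [[335.0, 203.0], [293.0, 203.0], [336.0, 141.0], [292.0, 141.0]]
0.0305 grip [314.05081069 171.75017752] hook [314.12471739 159.90883798] guard corners [[333.0, 194.0], [295.0, 194.0], [335.0, 137.0], [294.0, 137.0]]
```

View pics/w13.png

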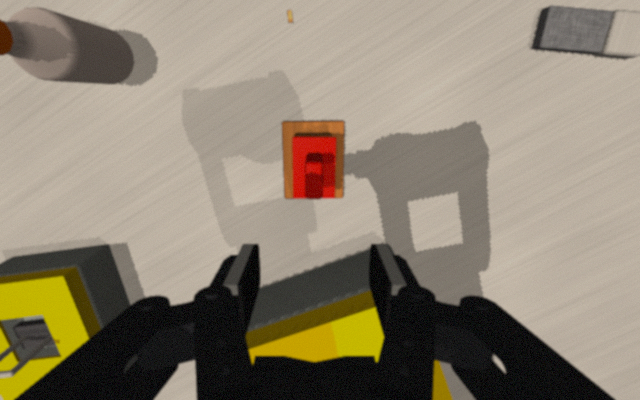

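View pics/s13.png

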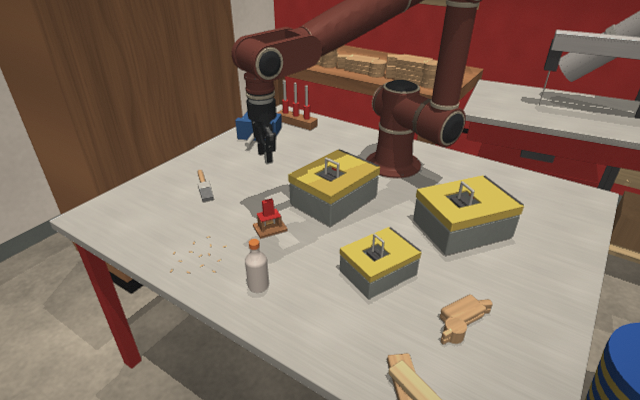

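```bash
cat > ov.py <<'E'
from wr import *
import sys
o,P=wrist();t=np.array(o["tool_pos"]);R=Ro.from_rotvec(o["tool_rot"]).as_matrix()
S=ctrl.get_image("scene")
x0,y0,w,h,f=[int(v) for v in sys.argv[2:7]];I=cv2.resize(S["frame"][y0:y0+h,x0:x0+w],None,fx=f,fy=f,interpolation=cv2.INTER_CUBIC)
op=o["opening"]/2
def dot(X,c):
    u=(uv(S,X)-[x0,y0]+.5)*f;cv2.circle(I,tuple(int(v) for v in u),2,c,-1)
for d in np.arange(0,.061,.01):
    for y in(-op,op): dot(t-R[:,2]*d+R[:,1]*y,(255,0,255))
for d in np.arange(.08,.2,.02): dot(t-R[:,2]*d,(0,255,255))
for X in ((.5858,-.134,.016),(.5858,-.134,.055),(.5858,-.134,.107)): dot(X,(0,255,0))
cv2.imwrite(sys.argv[1],I)
cv2.imwrite(sys.argv[1].replace(".png","w.png"),P["frame"])
E
python3 ov.py pics/o14.png 225 60 80 180 3
python3 - <<'E'
import cv2
I=cv2.imread("pics/o14.png");cv2.imwrite("pics/o14.png",cv2.resize(I,None,fx=1.1,fy=1.1))
E
```

```text
(no output)
```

View pics/o14.png

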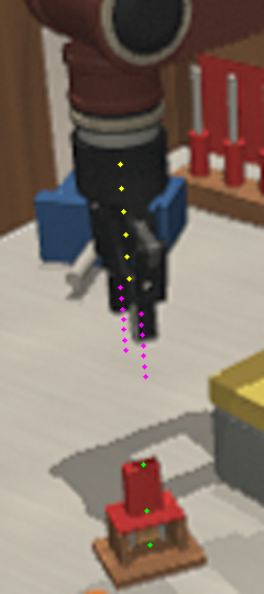

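>>> {"name": "carry_out", "arguments": {"series": [[0, 0, -1, 0, 0, 0, 0.6], [0, 0, -1, 0, 0, 0, 0.6], [0, 0, -1, 0, 0, 0, 0.6], [0, 0, -1, 0, 0, 0, 0.6], [0, 0, -1, 0, 0, 0, 0.6], [0, 0, -0.6, 0, 0, 0, 0.6], [0, 0, 0, 0, 0, 0, 0.6], [0, 0, 0, 0, 0, 0, 0.6]]}}

```text
t: 17.75
tool_pos: [0.5866, -0.1345, 0.0724]
tool_rot: [3.027, -0.84, 0.001]
contact_force: [-0.5, -0.9, 0.1]
opening: 0.0513
```

```bash
python3 ov.py pics/o15.png 225 140 80 100 7
```

```text
(no output)
```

View pics/o15.png

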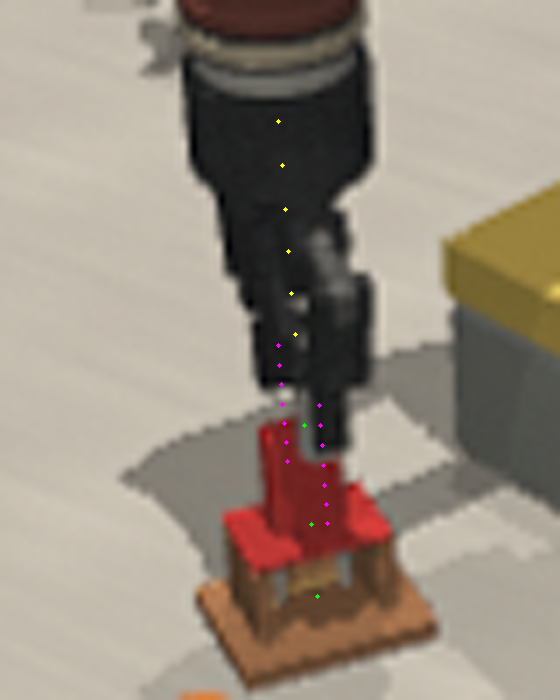

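View pics/o15w.png

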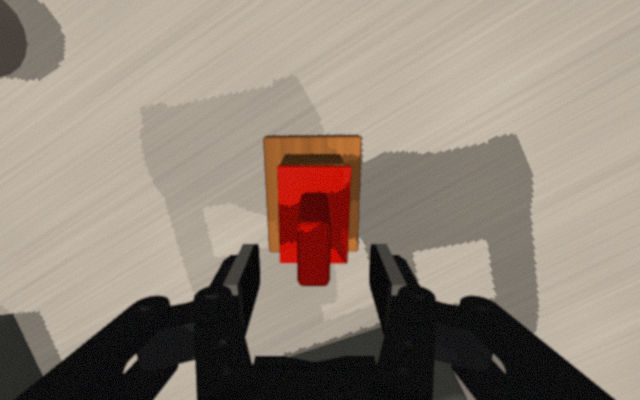

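Run:
```python
from wr import *
o,P=wrist();t=np.array(o["tool_pos"]);R=Ro.from_rotvec(o["tool_rot"]).as_matrix()
for row in(222,285): print("handle",(R.T@(onz(P,(314,row),.107)-t))[:2])
for row in(166,263): print("guard",(R.T@(onz(P,(314,row),.055)-t))[:2])
for row in(136,251): print("base",(R.T@(onz(P,(314,row),.012)-t))[:2])
for c in(297,330): print("handle y",(R.T@(onz(P,(c,280),.107)-t))[:2])
for c in(264,362): print("base y",(R.T@(onz(P,(c,140),.012)-t))[:2])
```

```text
handle [ 2.05315868e-02 -3.53881628e-05]
handle [-1.17501414e-02 -2.71006280e-05]
guard [ 3.53161479e-02 -9.11195888e-05]
guard [-2.81541871e-02 -7.48251510e-05]
base [ 0.04772319 -0.00013725]
base [-0.04100839 -0.00011447]
handle y [-0.00904922 -0.00812797]
handle y [-0.00903291  0.00759509]
base y [ 0.04491421 -0.03533437]
base y [0.04495506 0.03364409]
```

>>> {"name": "carry_out", "arguments": {"series": [[0.07, -0.04, -0.7, 0, 0, 0, 0.6], [0, 0, -0.7, 0, 0, 0, 0.6], [0, 0, -0.3, 0, 0, 0, 0.6], [0, 0, -0.05, 0, 0, 0, 0.6], [0, 0, 0, 0, 0, 0, 0.3], [0, 0, 0, 0, 0, 0, 0.15]], "grip_force": 60}}

```text
t: 18.5
tool_pos: [0.5885, -0.1357, 0.0289]
tool_rot: [3.027, -0.84, 0.002]
contact_force: [-0.1, 1.0, 0.2]
opening: 0.0231
```

```bash
python3 ov.py pics/o16.png 225 140 80 100 7;  python3 -c "
from h import *
pr(ctrl.get_obs())"
```

```text
t 18.6
tool_pos [ 0.5887 -0.1357  0.0292]
tool_rot [ 3.0271 -0.8397  0.0032]
contact_force [-0.0761 -0.7284 -0.1424]
opening 0.0155
q [-0.3497  0.1664  1.7924 -0.      1.1808  1.7623]
```

View pics/o16.png

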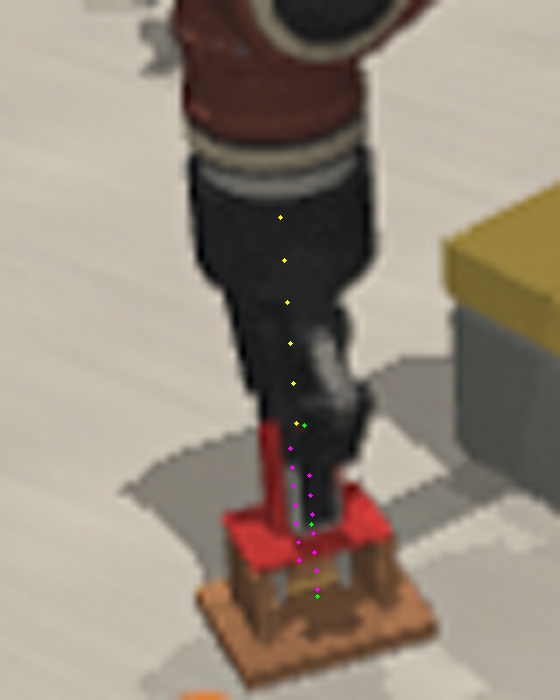

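>>> {"name": "carry_out", "arguments": {"series": [[0, 0, 0, 0, 0, 0, 0], [0, 0, 0, 0, 0, 0, 0], [0, 0, 0, 0, 0, 0, 0], [0, 0, 0.2, 0, 0, 0, 0], [0, 0, 0.5, 0, 0, 0, 0], [0, 0, 0.7, 0, 0, 0, 0], [0, 0, 1, 0, 0, 0, 0], [0, 0, 1, 0, 0, 0, 0], [0, 0, 1, 0, 0, 0, 0]]}}

```text
t: 19.5
tool_pos: [0.5874, -0.1352, 0.1393]
tool_rot: [-3.027, 0.84, 0.001]
contact_force: [-0.8, -0.9, -1.1]
opening: 0.0155
```

>>> {"name": "carry_out", "arguments": {"series": [[0, 0, 1, 0, 0, 0, 0], [0, 0, 1, 0, 0, 0, 0], [0, 0, 1, 0, 0, 0, 0], [0, 0, 0.6, 0, 0, 0, 0], [0, 0.4, 0, 0, 0, 0, 0], [0, 0.8, 0, 0, 0, 0.4, 0], [0, 0.8, 0, 0, 0, 0.4, 0], [0, 0.8, 0, 0, 0, 0.5, 0], [0, 0.8, 0, 0, 0, 0, 0], [0, 0.8, 0, 0, 0, 0, 0], [0, 0.8, 0, 0, 0, 0, 0], [0, 0.8, 0, 0, 0, 0, 0]]}}

```text
t: 20.7
tool_pos: [0.5866, 0.0162, 0.2258]
tool_rot: [3.075, -0.641, -0.006]
contact_force: [-0.4, -0.4, -1.7]
opening: 0.0154
```

>>> {"name": "carry_out", "arguments": {"series": [[0, 0.8, 0, 0, 0, 0, 0], [0, 0.8, 0, 0, 0, 0, 0], [0, 0.8, 0, 0, 0, 0, 0], [0, 0.8, 0, 0, 0, 0, 0], [0, 0.8, 0, 0, 0, 0, 0], [0, 0.8, 0, 0, 0, 0, 0], [0, 0.8, 0, 0, 0, 0, 0], [0, 0.8, 0, 0, 0, 0, 0], [0, 0.8, 0, 0, 0, 0, 0], [0, 0.8, 0, 0, 0, 0, 0], [0, 0.8, 0, 0, 0, 0, 0], [0, 0, 0, 0, 0, 0, 0]]}}

```text
t: 21.9
tool_pos: [0.5862, 0.2369, 0.2257]
tool_rot: [3.076, -0.637, -0.006]
contact_force: [-0.4, -0.4, -1.8]
opening: 0.0154
```

```bash
python3 ov.py pics/o17.png 330 120 100 165 4;  python3 -c "
from h import *
pr(ctrl.get_obs())
S=ctrl.get_image('scene');cv2.imwrite('pics/s17.png',cv2.resize(S['frame'][150:240,345:425],None,fx=7,fy=6.5,interpolation=cv2.INTER_CUBIC))
for k in('hook','hook_seat','hook_grip','gate','eye_bar'):
    print(k,[(round(r['p'],2),np.round(np.array(r['position'])*[640,400],1).tolist()) for r in ctrl.mark_of(S,k)])
"
```

```text
t 22.0
tool_pos [0.5868 0.2348 0.2262]
tool_rot [ 3.0742 -0.6393 -0.0039]
contact_force [-0.2185 -0.8876 -1.5651]
opening 0.0153
q [ 2.6320e-01  5.7500e-02  1.5656e+00 -3.0000e-04  1.5215e+00  2.2441e+00]
hook [(0.72, [379.4, 213.0]), (0.17, [462.3, 319.5])]
hook_seat [(0.74, [379.3, 201.3])]
hook_grip [(0.64, [384.1, 185.7])]Traceback (most recent call last):
  File "<string>", line 6, in <module>
    print(k,[(round(r['p'],2),np.round(np.array(r['position'])*[640,400],1).tolist()) for r in ctrl.mark_of(S,k)])
                                                                                               ~~~~~~~~~~~~^^^^^
ValueError: it knows: brush, cover_edge, duck, eye_bar, glue, hook, hook_grip, hook_seat, stand, switchbox
```

View pics/s17.png

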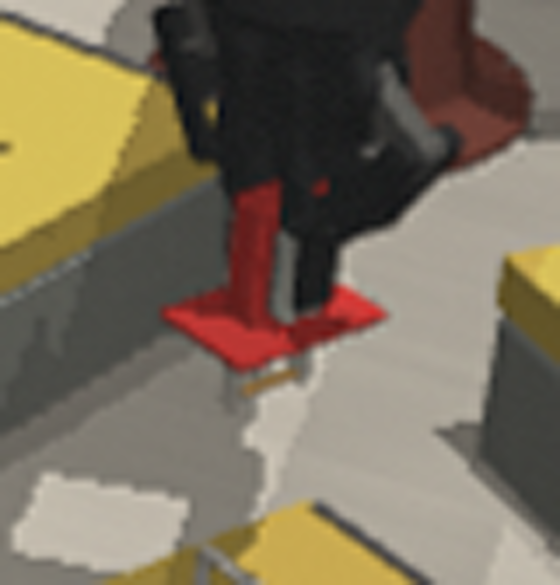

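View pics/o17.png

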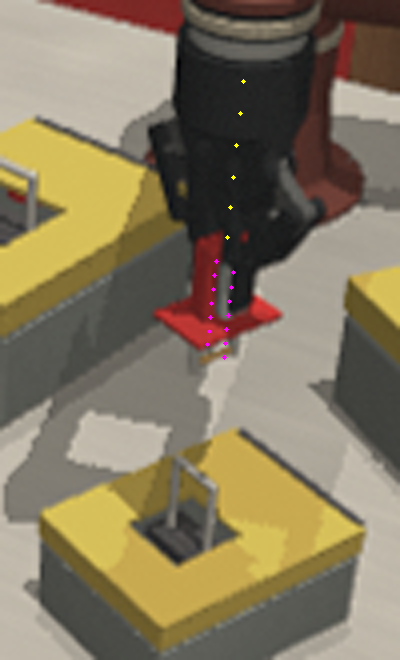

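View pics/o17w.png

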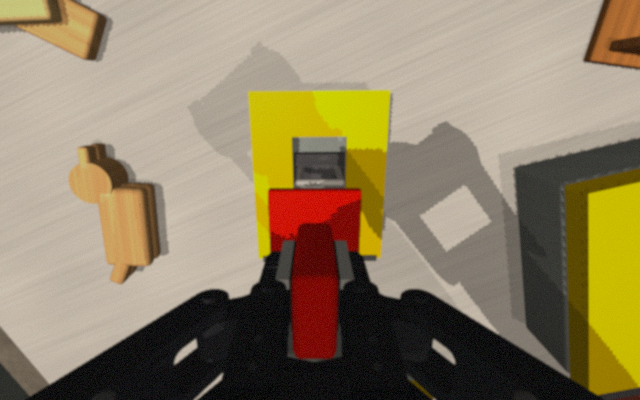

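>>> {"name": "carry_out", "arguments": {"series": [[0.3, 0.1, 1, 0, 0, -0.3, 0], [0.6, 0.2, 1, 0, 0, -0.6, 0], [0.6, 0.2, 1, 0, 0, -0.6, 0], [0.6, 0.2, 1, 0, 0, -0.6, 0], [0.6, 0.2, 1, 0, 0, -0.6, 0], [0.6, 0.2, 1, 0, 0, -0.6, 0], [0.6, 0.2, 1, 0, 0, -0.6, 0], [0.6, 0.2, 1, 0, 0, -0.6, 0], [0.6, 0.2, 1, 0, 0, -0.6, 0], [0.6, 0.2, 1, 0, 0, -0.6, 0], [0, 0, 0, 0, 0, 0, 0]]}}

```text
t: 23.3
tool_pos: [0.7323, 0.2816, 0.4813]
tool_rot: [-2.767, 1.48, -0.007]
contact_force: [0.8, -0.3, -0.4]
opening: 0.0155
```

```bash
cat > look.py <<'E'
from wr import *
import sys
o,P=wrist();pr(o);t=np.array(o["tool_pos"]);R=Ro.from_rotvec(o["tool_rot"]).as_matrix()
S=ctrl.get_image('scene')
u=uv(S,t);x0=int(u[0])-45;y0=int(u[1])-45
cv2.imwrite(sys.argv[1],cv2.resize(S['frame'][y0:y0+80,x0:x0+90],None,fx=8,fy=7.4,interpolation=cv2.INTER_CUBIC))
print(x0,y0)
for k in('hook','hook_seat','hook_grip'):
    print(k,[(round(r['p'],2),np.round(np.array(r['position'])*[640,400],1).tolist()) for r in ctrl.mark_of(S,k)])
# hook origin nominal: tool -> z -0.0125 below TCP?  (hook underside at .016 when TCP .029)
for X in((0,0,.013),(.0075,0,.013-.0245),(-.0075,0,.013-.0245),(0,0,.013-.065)): print(X,uv(S,t+R@np.array(X)))
E
python3 look.py pics/s18.png
```

```text
t 23.3
tool_pos [0.7323 0.2816 0.4813]
tool_rot [-2.7666  1.48   -0.0068]
contact_force [ 0.8139 -0.3032 -0.4401]
opening 0.0155
q [ 2.7240e-01  4.5010e-01  6.8720e-01 -1.0000e-04  1.9984e+00  2.8257e+00]
335 92
hook [(0.69, [379.1, 145.6])]
hook_seat [(0.97, [377.5, 131.8]), (0.3, [377.9, 147.4])]
hook_grip [(0.86, [388.2, 108.8])]
(0, 0, 0.013) [380.39254264 143.80640669]
(0.0075, 0, -0.011500000000000002) [377.3550423  131.43356112]
(-0.0075, 0, -0.011500000000000002) [385.69613287 131.4703703 ]
(0, 0, -0.052000000000000005) [383.48845709 110.04701956]
```

View pics/s18.png

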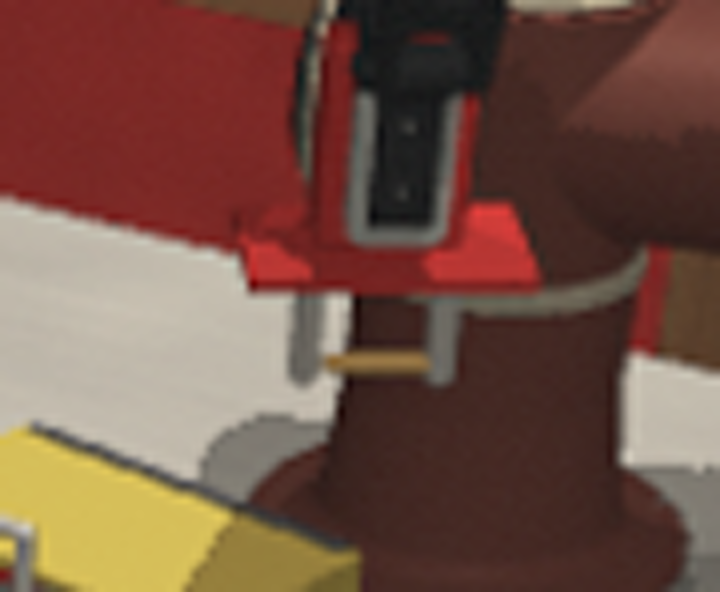

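>>> {"name": "carry_out", "arguments": {"series": [[-0.5, -0.15, -0.9, 0, 0, 0.5, 0], [-0.5, -0.15, -0.9, 0, 0, 0.5, 0], [-0.5, -0.15, -0.9, 0, 0, 0.5, 0], [-0.5, -0.15, -0.9, 0, 0, 0.5, 0], [-0.5, -0.15, -0.9, 0, 0, 0.5, 0], [-0.5, -0.15, -0.9, 0, 0, 0.5, 0], [-0.5, -0.15, -0.9, 0, 0, 0.5, 0], [-0.5, -0.15, -0.9, 0, 0, 0.5, 0], [-0.5, -0.15, -0.9, 0, 0, 0.5, 0], [-0.5, -0.15, -0.9, 0, 0, 0.5, 0], [-0.5, -0.15, -0.9, 0, 0, 0.5, 0], [-0.5, -0.15, -0.9, 0, 0, 0.2, 0]]}}

```text
t: 24.75
tool_pos: [0.5781, 0.2364, 0.2059]
tool_rot: [3.075, -0.638, -0.002]
contact_force: [1.3, -0.3, -0.9]
opening: 0.0156
```

>>> {"name": "carry_out", "arguments": {"series": [[0, 0, 0, 0, 0, 0, 0], [0, 0, 0, 0, 0, 0, 0]]}}

```text
t: 24.95
tool_pos: [0.5795, 0.2368, 0.2075]
tool_rot: [3.075, -0.642, -0.001]
contact_force: [0.7, 0.3, -1.0]
opening: 0.0152
```

```bash
python3 look.py pics/s19.png
```

```text
t 24.95
tool_pos [0.5795 0.2368 0.2075]
tool_rot [ 3.0749e+00 -6.4160e-01 -1.4000e-03]
contact_force [ 0.698   0.3043 -0.9727]
opening 0.0152
q [ 0.2692  0.052   1.6024 -0.      1.4882  2.2514]
339 167
hook [(0.54, [382.2, 217.6])]
hook_seat [(0.89, [383.2, 206.4]), (0.72, [373.2, 239.0])]
hook_grip [(0.67, [386.9, 190.1])]
(0, 0, 0.013) [383.5687005  216.30759365]
(0.0075, 0, -0.011500000000000002) [382.03981183 209.13547183]
(-0.0075, 0, -0.011500000000000002) [386.80429448 207.25191502]
(0, 0, -0.052000000000000005) [385.90296226 194.29706965]
```

View pics/s19.png

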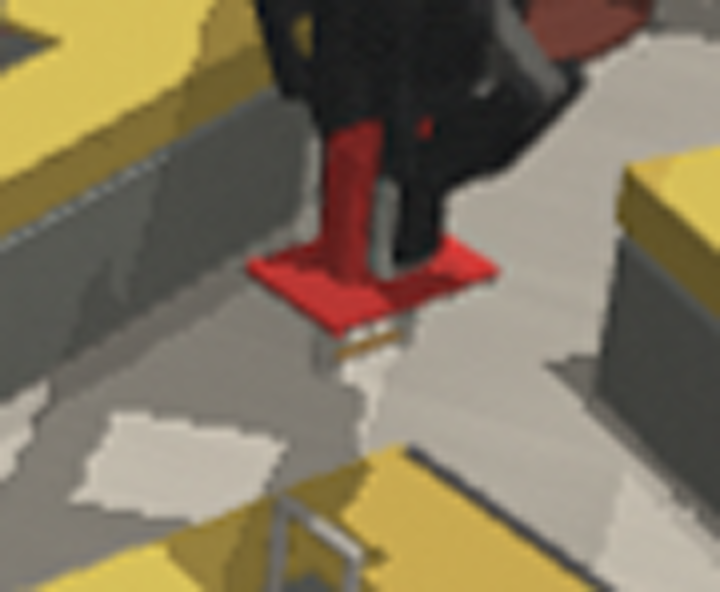

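```bash
cat > hf.py <<'E'
from wr import *
from scipy.optimize import least_squares
def W(p,X):
    c,s=np.cos(p[2]),np.sin(p[2]); return np.array([p[0]+c*X[0]-s*X[1],p[1]+s*X[0]+c*X[1],X[2]])
def fit(pts,x0,y0,fx,fy,tcp,yaw=-.4115):
    S=ctrl.get_image("scene")
    z=tcp[2]-.013
    P=[(np.array([u/fx+x0,v/fy+y0]),X) for u,v,X in pts]
    f=lambda q:np.concatenate([uv(S,W((q[0],q[1],yaw),(X[0],X[1],z+X[2])))-px for px,X in P])
    r=least_squares(f,[tcp[0],tcp[1]]);d=r.x-np.array(tcp[:2])
    c,s=np.cos(yaw),np.sin(yaw)
    print("hook",r.x,"in tool x,y",c*d[0]+s*d[1],-s*d[0]+c*d[1],"res",np.round(r.fun,1))
    b=np.array([.5850,.2329])-r.x; print("bar in hook x,y",c*b[0]+s*b[1],-s*b[0]+c*b[1])
E
python3 - <<'E'
from hf import *
A=[(248,265,(.032,-.022,.039)),(340,328,(.032,.022,.039)),(500,268,(-.032,.022,.039))]
fit(A,339,167,8,7.4,(.5795,.2368,.2075))
B=[(325,375,(.0155,0,0)),(400,345,(-.0155,0,0))]
fit(B,339,167,8,7.4,(.5795,.2368,.2075))
E
```

```text
hook [0.57695977 0.23788633] in tool x,y -0.0027626881642445274 -2.041053695914035e-05 res [-0.2 -0.2 -0.2  0.1  0.4  0.1]
bar in hook x,y 0.009363498274371808 -0.0013541097029940714
hook [0.5758315  0.23710692] in tool x,y -0.003485022538475014 -0.0011860397839460097 res [-0.2 -0.1  0.2  0.1]
bar in hook x,y 0.010085832648602295 -0.00018848045600720204
```

>>> {"name": "carry_out", "arguments": {"series": [[0.09, -0.04, -0.5, 0, 0, 0, 0], [0, 0, -0.8, 0, 0, 0, 0], [0, 0, -0.6, 0, 0, 0, 0], [0, 0, -0.3, 0, 0, 0, 0], [0, 0, 0, 0, 0, 0, 0], [0, 0, 0, 0, 0, 0, 0]]}}

```text
t: 25.9
tool_pos: [0.5828, 0.2361, 0.1533]
tool_rot: [-3.075, 0.641, -0.0]
contact_force: [0.1, -0.3, -0.1]
opening: 0.0155
```

```bash
python3 look.py pics/s20.png
```

```text
t 25.9
tool_pos [0.5828 0.2361 0.1533]
tool_rot [-3.0753e+00  6.4130e-01 -4.0000e-04]
contact_force [ 0.1436 -0.269  -0.0576]
opening 0.0155
q [ 0.2667  0.0941  1.6497 -0.      1.3975  2.2486]
336 185
hook [(0.75, [379.9, 234.0])]
hook_seat [(0.83, [377.6, 228.2])]
hook_grip [(0.91, [381.9, 211.8])]
(0, 0, 0.013) [380.88642861 234.15580309]
(0.0075, 0, -0.011500000000000002) [379.35871103 227.44640258]
(-0.0075, 0, -0.011500000000000002) [384.01265467 225.50528537]
(0, 0, -0.052000000000000005) [383.07167076 213.33494153]
```

View pics/s20.png

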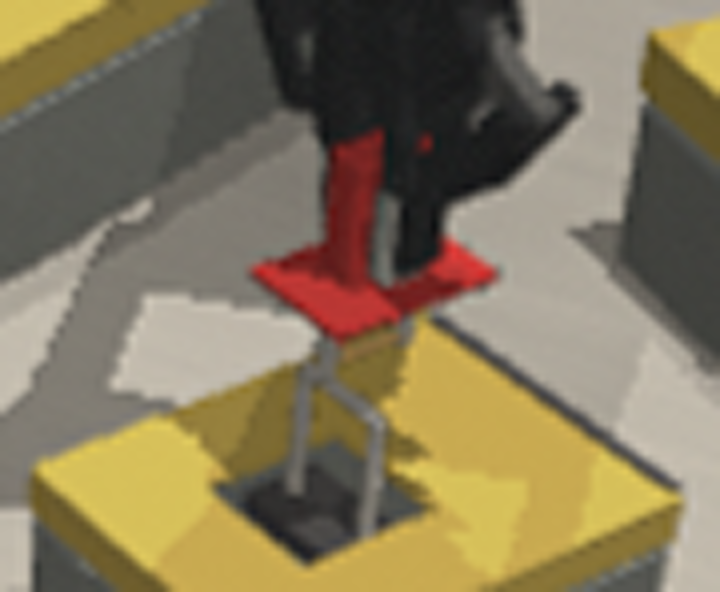

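Run:
```python
from hf import *
A=[(250,270,(.032,-.022,.039)),(341,334,(.032,.022,.039)),(499,271,(-.032,.022,.039))]
fit(A,336,185,8,7.4,(.5828,.2361,.1533))
S=ctrl.get_image("scene")
b=np.array([.585,.2329]);yaw=-.4115
# bar px now: ends (309,375)->,(380,418)
for z in(.1227,.1267,.1307):
  print(z,[np.round(((uv(S,W((b[0],b[1],yaw),(0,s*.018,z)))-[336,185])*[8,7.4])) for s in(-1,1)])
h=(.5828-.0028*.916,.2361+.0028*.4,yaw)
print("leg ends",[np.round(((uv(S,W(h,(x,0,.1403)))-[336,185])*[8,7.4])) for x in(.0155,.0075,-.0155)])
I=cv2.resize(S["frame"][205:265,355:410],None,fx=14,fy=10,interpolation=cv2.INTER_CUBIC);cv2.imwrite("pics/s21.png",I[:600,:770])
```

```text
hook [0.58057165 0.23694334] in tool x,y -0.002379656141747423 -0.00011836145516014903 res [ 0.  -0.3 -0.2  0.1  0.2  0.2]
bar in hook x,y 0.005675954864636802 -0.001934542519573645
0.1227 [array([307., 376.]), array([378., 432.])]
0.1267 [array([308., 367.]), array([380., 422.])]
0.1307 [array([309., 358.]), array([381., 413.])]
leg ends [array([328., 376.]), array([348., 368.]), array([404., 346.])]
```

View pics/s21.png

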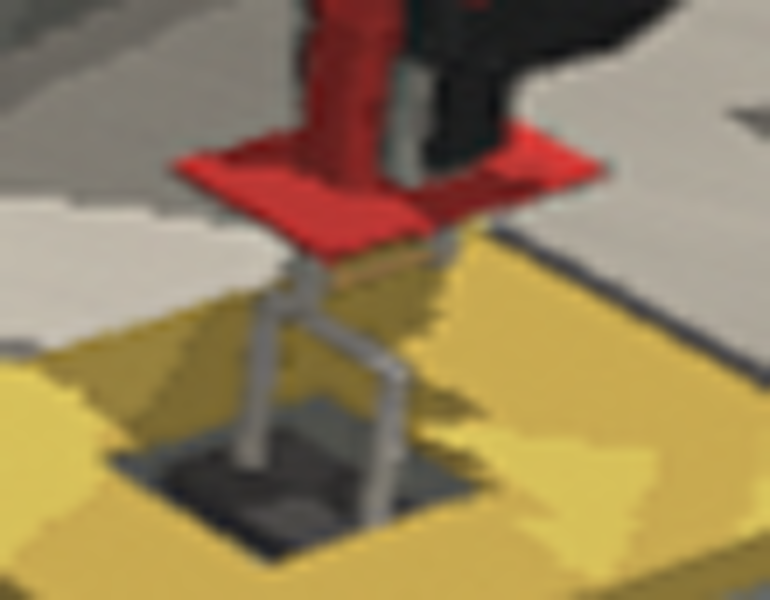

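>>> {"name": "carry_out", "arguments": {"series": [[-0.04, 0.02, -0.2, 0, 0, 0, 0], [0, 0, -0.2, 0, 0, 0, 0], [0, 0, -0.1, 0, 0, 0, 0], [0, 0, -0.08, 0, 0, 0, 0], [0, 0, 0, 0, 0, 0, 0]]}}

```text
t: 26.75
tool_pos: [0.5815, 0.2366, 0.1383]
tool_rot: [3.075, -0.641, -0.001]
contact_force: [0.5, -0.3, -1.1]
opening: 0.0156
```

>>> {"name": "carry_out", "arguments": {"series": [[0, 0, -0.08, 0, 0, 0, 0], [0, 0, 0, 0, 0, 0, 0]]}}

```text
t: 26.95
tool_pos: [0.5818, 0.2366, 0.1367]
tool_rot: [-3.075, 0.641, -0.001]
contact_force: [-0.6, 0.5, 0.4]
opening: 0.0155
```

>>> {"name": "carry_out", "arguments": {"series": [[0, 0, -0.08, 0, 0, 0, 0], [0, 0, 0, 0, 0, 0, 0]]}}

```text
t: 27.15
tool_pos: [0.5817, 0.2366, 0.1345]
tool_rot: [-3.075, 0.641, -0.0]
contact_force: [-0.3, -0.5, 0.8]
opening: 0.0155
```

>>> {"name": "carry_out", "arguments": {"series": [[0, 0, -0.08, 0, 0, 0, 0], [0, 0, 0, 0, 0, 0, 0]]}}

```text
t: 27.35
tool_pos: [0.5816, 0.2366, 0.1323]
tool_rot: [3.075, -0.641, -0.0]
contact_force: [-1.0, -0.2, 0.3]
opening: 0.015
```

```bash
cat > z.py <<'E'
from wr import *
import sys
S=ctrl.get_image("scene");pr(ctrl.get_obs())
I=cv2.resize(S["frame"][205:265,355:410],None,fx=14,fy=10,interpolation=cv2.INTER_CUBIC);cv2.imwrite(sys.argv[1],I[:600,:770])
E
python3 z.py pics/s22.png
```

```text
t 27.4
tool_pos [0.5816 0.2366 0.1324]
tool_rot [-3.0754  0.6414 -0.    ]
contact_force [-0.9672 -0.6726  0.082 ]
opening 0.0151
q [0.2679 0.1092 1.6694 0.     1.363  2.2499]
```

View pics/s22.png

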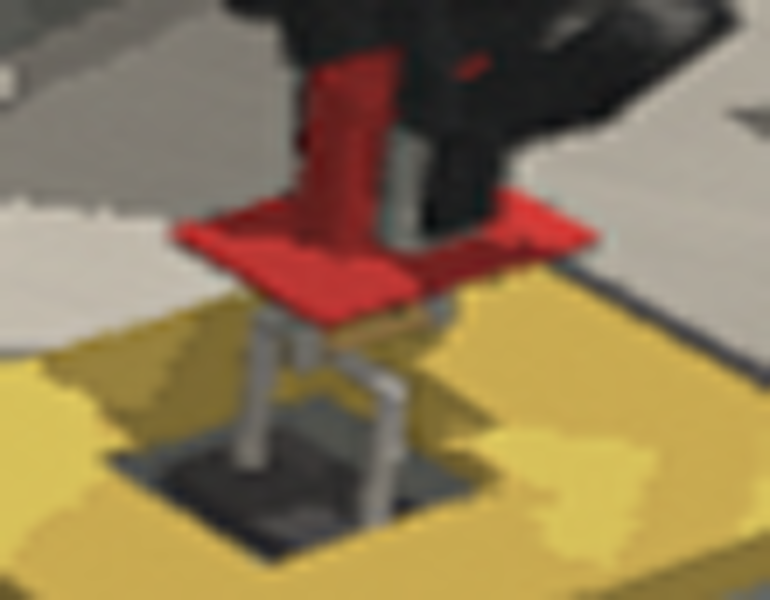

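>>> {"name": "carry_out", "arguments": {"series": [[0, 0, -0.08, 0, 0, 0, 0], [0, 0, -0.08, 0, 0, 0, 0], [0, 0, 0, 0, 0, 0, 0]]}}

```text
t: 27.7
tool_pos: [0.5815, 0.2365, 0.1281]
tool_rot: [3.075, -0.641, -0.0]
contact_force: [-1.1, 0.3, -0.3]
opening: 0.0153
```

>>> {"name": "carry_out", "arguments": {"series": [[0, 0, -0.08, 0, 0, 0, 0], [0, 0, -0.04, 0, 0, 0, 0], [0, 0, 0, 0, 0, 0, 0]]}}

```text
t: 28.0
tool_pos: [0.5816, 0.2365, 0.1253]
tool_rot: [3.075, -0.641, -0.0]
contact_force: [1.2, 0.0, 0.8]
opening: 0.0153
```

>>> {"name": "carry_out", "arguments": {"series": [[0, 0, -0.08, 0, 0, 0, 0], [0, 0, 0, 0, 0, 0, 0]]}}

```text
t: 28.2
tool_pos: [0.5818, 0.2367, 0.1239]
tool_rot: [-3.075, 0.641, -0.001]
contact_force: [-0.9, 0.4, 4.2]
opening: 0.0155
```

```bash
python3 z.py pics/s23.png
```

```text
t 28.25
tool_pos [0.5819 0.2367 0.1241]
tool_rot [-3.0751e+00  6.4130e-01 -1.0000e-03]
contact_force [-0.1684 -0.6928  2.5987]
opening 0.0154
q [0.2679 0.1166 1.6757 0.     1.3486 2.2498]
```

View pics/s23.png

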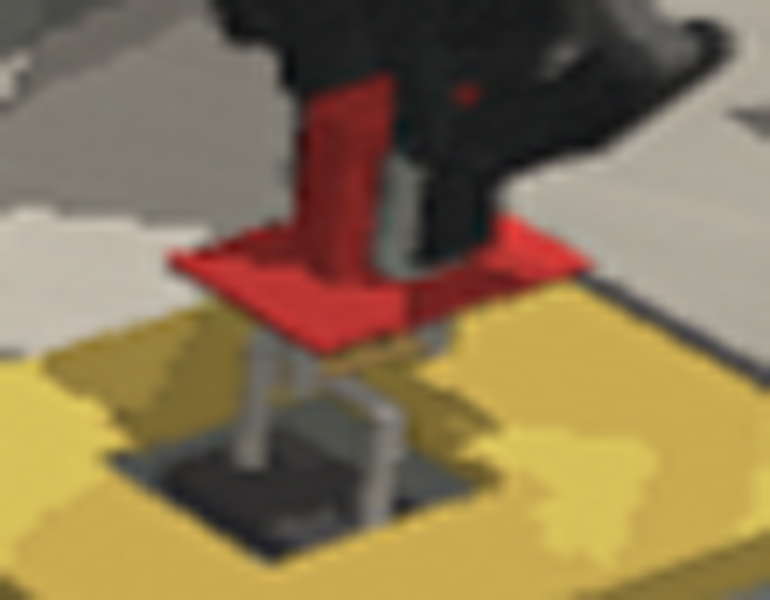

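>>> {"name": "carry_out", "arguments": {"series": [[0, 0, -0.06, 0, 0, 0, 0], [0, 0, 0, 0, 0, 0, 0]]}}

```text
t: 28.45
tool_pos: [0.5818, 0.2367, 0.1223]
tool_rot: [-3.075, 0.641, -0.001]
contact_force: [0.1, -0.3, 3.2]
opening: 0.0155
```

>>> {"name": "carry_out", "arguments": {"series": [[0, 0, -0.06, 0, 0, 0, 0], [0, 0, 0, 0, 0, 0, 0]]}}

```text
t: 28.65
tool_pos: [0.5817, 0.2366, 0.1206]
tool_rot: [-3.075, 0.641, -0.001]
contact_force: [-0.8, 0.1, 4.3]
opening: 0.0151
```

>>> {"name": "carry_out", "arguments": {"series": [[0, 0, -0.06, 0, 0, 0, 0], [0, 0, 0, 0, 0, 0, 0]]}}

```text
t: 28.85
tool_pos: [0.5818, 0.2366, 0.1191]
tool_rot: [-3.075, 0.641, -0.001]
contact_force: [-0.1, 0.2, 4.0]
opening: 0.0155
```

>>> {"name": "carry_out", "arguments": {"series": [[-0.04, 0.016, 0, 0, 0, 0, 0], [0, 0, 0, 0, 0, 0, 0]]}}

```text
t: 29.05
tool_pos: [0.5812, 0.2369, 0.1194]
tool_rot: [-3.075, 0.641, -0.002]
contact_force: [1.3, -0.5, 4.3]
opening: 0.0153
```

>>> {"name": "carry_out", "arguments": {"series": [[-0.04, 0.016, 0, 0, 0, 0, 0], [0, 0, 0, 0, 0, 0, 0]]}}

```text
t: 29.25
tool_pos: [0.58, 0.2374, 0.1193]
tool_rot: [-3.075, 0.641, -0.002]
contact_force: [1.9, -0.7, 4.0]
opening: 0.0154
```

```bash
python3 z.py pics/s24.png
```

```text
t 29.3
tool_pos [0.5799 0.2374 0.1193]
tool_rot [-3.0752e+00  6.4130e-01 -1.3000e-03]
contact_force [0.3963 0.1601 4.4501]
opening 0.0156
q [ 2.6990e-01  1.1730e-01  1.6834e+00 -2.0000e-04  1.3400e+00  2.2519e+00]
```

View pics/s24.png

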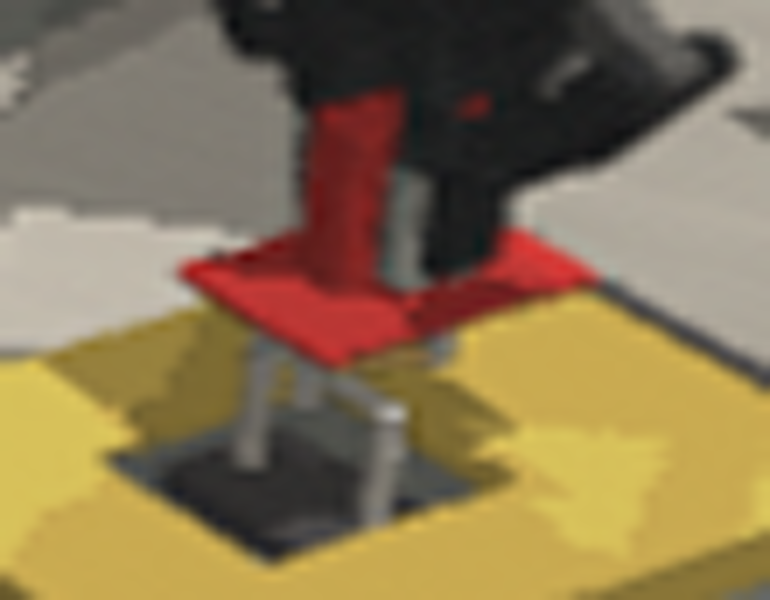

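>>> {"name": "carry_out", "arguments": {"series": [[-0.04, 0.016, 0, 0, 0, 0, 0], [0, 0, 0, 0, 0, 0, 0], [0, 0, 0, 0, 0, 0, 0]]}}

```text
t: 29.6
tool_pos: [0.5787, 0.2378, 0.1191]
tool_rot: [-3.075, 0.641, -0.0]
contact_force: [1.8, -0.5, 4.9]
opening: 0.0151
```

>>> {"name": "carry_out", "arguments": {"series": [[-0.04, 0.016, 0, 0, 0, 0, 0], [0, 0, 0, 0, 0, 0, 0], [0, 0, 0, 0, 0, 0, 0]]}}

```text
t: 29.9
tool_pos: [0.578, 0.238, 0.1192]
tool_rot: [-3.075, 0.641, -0.002]
contact_force: [3.5, -1.4, 4.0]
opening: 0.0151
```

>>> {"name": "carry_out", "arguments": {"series": [[-0.04, 0.016, 0, 0, 0, 0, 0], [0, 0, 0, 0, 0, 0, 0], [0, 0, 0, 0, 0, 0, 0]]}}

```text
t: 30.2
tool_pos: [0.5773, 0.2383, 0.1193]
tool_rot: [3.075, -0.642, 0.003]
contact_force: [5.0, -1.6, 3.8]
opening: 0.0153
```

>>> {"name": "carry_out", "arguments": {"series": [[0.12, -0.05, 0, 0, 0, 0, 0], [0, 0, -0.06, 0, 0, 0, 0], [0, 0, 0, 0, 0, 0, 0]]}}

```text
t: 30.5
tool_pos: [0.579, 0.2376, 0.1172]
tool_rot: [-3.075, 0.641, 0.003]
contact_force: [1.9, 0.4, 4.5]
opening: 0.0152
```

>>> {"name": "carry_out", "arguments": {"series": [[0, 0, -0.06, 0, 0, 0, 0], [0, 0, -0.06, 0, 0, 0, 0], [0, 0, 0, 0, 0, 0, 0]]}}

```text
t: 30.8
tool_pos: [0.579, 0.2375, 0.1143]
tool_rot: [3.075, -0.641, -0.003]
contact_force: [0.3, -0.9, 3.8]
opening: 0.0155
```

>>> {"name": "carry_out", "arguments": {"series": [[0, 0, -0.06, 0, 0, 0, 0], [0, 0, -0.06, 0, 0, 0, 0], [0, 0, 0, 0, 0, 0, 0]]}}

```text
t: 31.1
tool_pos: [0.579, 0.2376, 0.1113]
tool_rot: [-3.075, 0.641, 0.003]
contact_force: [0.2, -0.3, 4.6]
opening: 0.0151
```

>>> {"name": "carry_out", "arguments": {"series": [[0.03, -0.012, -0.06, 0, 0, 0, 0], [0, 0, -0.06, 0, 0, 0, 0], [0, 0, 0, 0, 0, 0, 0]]}}

```text
t: 31.4
tool_pos: [0.5792, 0.2374, 0.1079]
tool_rot: [3.075, -0.641, -0.005]
contact_force: [-0.5, 0.9, 2.8]
opening: 0.0153
```

>>> {"name": "carry_out", "arguments": {"series": [[0, 0, -0.06, 0, 0, 0, 0], [0, 0, 0, 0, 0, 0, 0]]}}

```text
t: 31.6
tool_pos: [0.5793, 0.2373, 0.1063]
tool_rot: [3.075, -0.641, -0.004]
contact_force: [-0.7, 1.3, 3.2]
opening: 0.0153
```

>>> {"name": "carry_out", "arguments": {"series": [[0, 0, -0.06, 0, 0, 0, 0], [0, 0, 0, 0, 0, 0, 0]]}}

```text
t: 31.8
tool_pos: [0.5791, 0.2366, 0.1036]
tool_rot: [3.074, -0.641, -0.004]
contact_force: [-0.4, -0.2, -1.2]
opening: 0.015
```

```bash
python3 z.py pics/s25.png
```

```text
t 31.85
tool_pos [0.5792 0.2366 0.1037]
tool_rot [ 3.0738 -0.6411 -0.0042]
contact_force [-0.5503  0.7084 -1.1844]
opening 0.0154
q [ 2.6900e-01  1.3260e-01  1.6941e+00 -2.0000e-04  1.3180e+00  2.2511e+00]
```

View pics/s25.png

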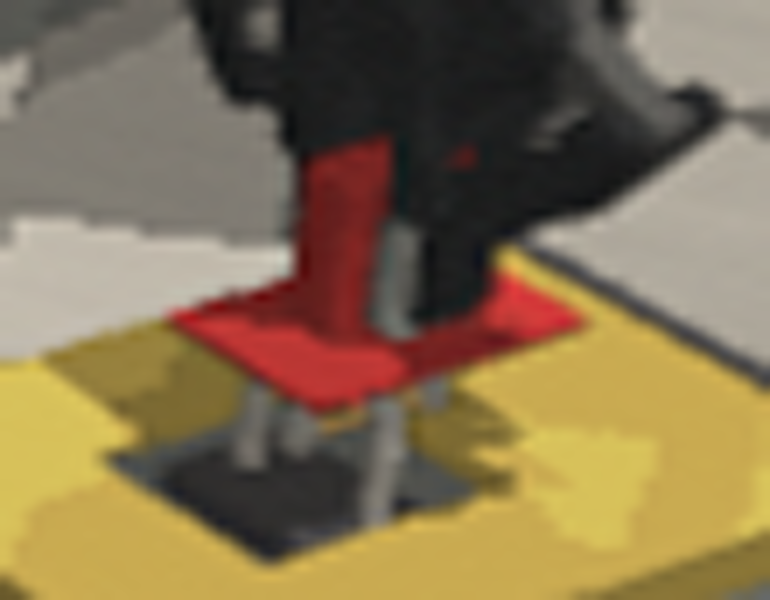

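>>> {"name": "carry_out", "arguments": {"series": [[0, 0, 0, 0, 0, 0, 0.2], [0, 0, 0, 0, 0, 0, 0.4], [0, 0, 0, 0, 0, 0, 0.6], [0, 0, 0, 0, 0, 0, 0.7], [0, 0, 0, 0, 0, 0, 0.7], [0, 0, 0.4, 0, 0, 0, 0.7], [0, 0, 0.8, 0, 0, 0, 0.7], [0, 0, 1, 0, 0, 0, 0.7], [0, 0, 1, 0, 0, 0, 0.7], [0, 0, 1, 0, 0, 0, 0.7], [0, 0, 1, 0, 0, 0, 0.7]]}}

```text
t: 32.95
tool_pos: [0.5805, 0.237, 0.2377]
tool_rot: [-3.075, 0.641, -0.002]
contact_force: [0.6, -0.2, 0.5]
opening: 0.0601
```

>>> {"name": "carry_out", "arguments": {"series": [[-0.5, 0, 1, 0, 0, 0, 0.7], [-0.5, 0, 1, 0, 0, 0, 0.7], [-0.5, 0, 1, 0, 0, 0, 0.7], [-0.5, 0, 1, 0, 0, 0, 0.7], [0, 0, 0, 0, 0, 0, 0.7]]}}

```text
t: 33.45
tool_pos: [0.5312, 0.2377, 0.3421]
tool_rot: [-3.071, 0.639, -0.014]
contact_force: [0.0, -0.0, 0.6]
opening: 0.0595
```

```bash
python3 z.py pics/s26.png; python3 -c "
from wr import *
o,P=wrist();cv2.imwrite('pics/w26.png',P['frame']);S=ctrl.get_image('scene');cv2.imwrite('pics/s26b.png',S['frame'])"
```

```text
t 33.5
tool_pos [0.5311 0.2374 0.3392]
tool_rot [-3.0726  0.6402 -0.0089]
contact_force [ 0.6651  0.1727 -0.0829]
opening 0.0598
q [ 2.9250e-01 -9.9200e-02  1.5356e+00 -1.0000e-04  1.6988e+00  2.2741e+00]
```

View pics/s26.png

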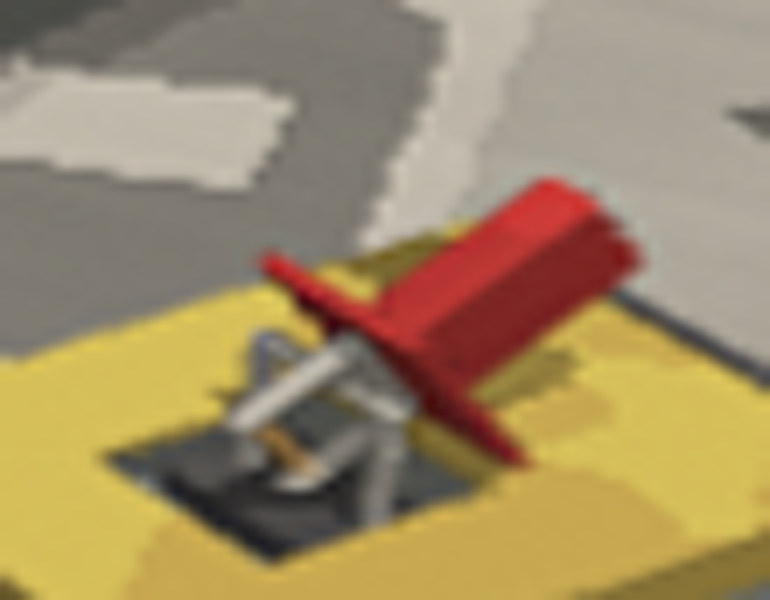

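View pics/w26.png

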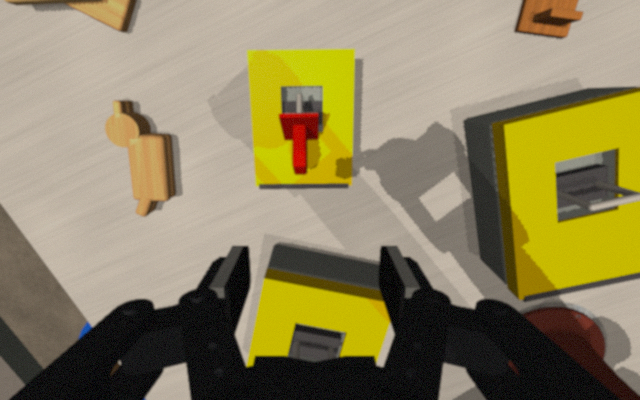

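View pics/s26b.png

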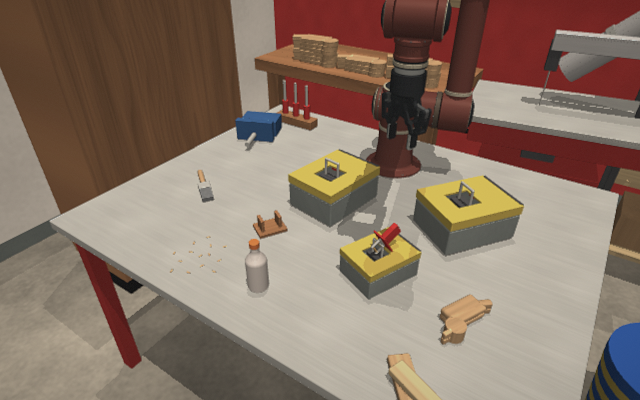

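>>> {"name": "carry_out", "arguments": {"series": [[0, 0, 0, 0, 0, 0, 0.7], [0, 0, 0, 0, 0, 0, 0.7], [0, 0, 0, 0, 0, 0, 0.7], [0, 0, 0, 0, 0, 0, 0.7], [0, 0, 0, 0, 0, 0, 0.7], [0, 0, 0, 0, 0, 0, 0.7], [0, 0, 0, 0, 0, 0, 0.7], [0, 0, 0, 0, 0, 0, 0.7], [0, 0, 0, 0, 0, 0, 0.7], [0, 0, 0, 0, 0, 0, 0.7]]}}

```text
t: 34.6
tool_pos: [0.5304, 0.237, 0.3356]
tool_rot: [-3.075, 0.641, -0.0]
contact_force: [-0.4, -0.4, -0.1]
opening: 0.0598
```

```bash
python3 z.py pics/s27.png; python3 -c "
import cv2,numpy as np
a=cv2.imread('pics/s26.png').astype(int);b=cv2.imread('pics/s27.png').astype(int);print(abs(a-b).max(),abs(a-b).mean())"
```

```text
t 34.65
tool_pos [0.5304 0.237  0.3356]
tool_rot [-3.0753e+00  6.4140e-01 -1.0000e-04]
contact_force [ 0.1959 -0.6114  0.4276]
opening 0.0598
q [ 2.9220e-01 -9.6300e-02  1.5387e+00  1.0000e-04  1.6991e+00  2.2742e+00]
63 1.3479199134199134
```

View pics/s27.png

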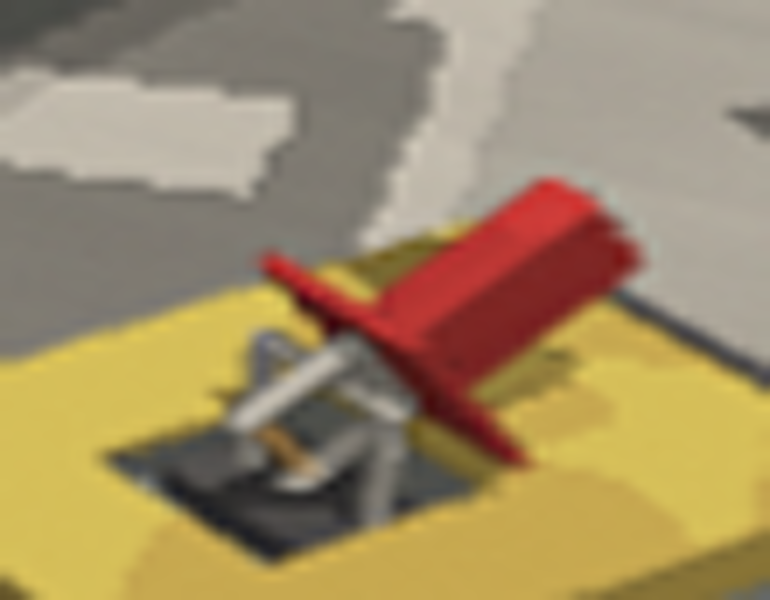

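At rest, with the gate shut and the bar inside the hook. Handing in.

```bash
python3 -c "
from h import *
print(ctrl.finish_job())"
```

```text
the job is handed in; nothing more can be done
None
```

I shut the yellow cover on the smallest switch box, pushed the snap hook onto the eye until the gate flicked shut, and let go. The job was handed in at about 34.7 s; no verdict is reported.

**How it went**
- **Cover:** I pressed until I felt the firm stop at about 9.5 N. It still looked level in the last pictures.
- **Hook:** I found the nose side from a close-up. I lowered the hook until the eye slid down and stood firm. I then slid sideways to feel the nose leg, backed off and pushed on. The vertical force read about 5 N or less. It then dropped from +3.2 N to the hook's own weight, which I took as the gate flicking shut.

**Last checks**
- **Hook and gate:** The hook hangs tipped on the eye. The brass gate looks shut and the bar lies inside the opening. Two pictures about 1.1 s apart look the same.
- **Robot:** It stands well clear, and the force reading is near zero.
- **Other items:** The ducks, glue bottle and brush look unmoved in the scene picture. I did not measure this.

**What disagreed**
- **Finger length:** The fingers really end about 30 mm short of the reported TCP, seen in both the scene and wrist pictures and confirmed by the cover's stop. Because of this, my first two presses on the cover ended with it still about 0.2 rad open. I corrected for it from then on.
- **Wrist camera:** It put the hook 3 to 4 mm off from the scene-camera fits. I used the scene fits and feel.

I did not tug the hook to test the gate; its shut state rests on the force drop and the pictures.

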